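# Fit the gold burr in the grinder and tighten its collet nut

## Robot

A 6-joint arm with a two-finger parallel gripper is mounted at the origin on the work surface. World frame = base frame: x ahead of the robot, y to its left, z up, the work surface at z = 0. Lengths are in mm, angles in degrees, forces in N, time in s.
With the tool pointing down it reaches from about 350 to 875 mm from the base axis. Payload 4.2 kg.
Tool frame: the origin (TCP) lies midway between the tips of the shut fingers; the grasp point (between the pads) lies 19 mm behind it; y points along the fingers, z is the direction in which the jaws open and shut, and the axes are right-handed (so a half turn about y gives the same grasp; the last joint's range is limited). The gripper opens to 87 mm and grips with 3 to 60 N. Pads are 19 mm wide; open, the fingers measure 117 mm over their backs; the gripper's body (75 mm by 190 mm) begins 51 mm behind the grasp point.
Start: joints at [79.389, 22.042, 0.453, 0, -68.411, -14.817], TCP at [268.325, 564.447, 196.65] pointing down, gripper open.
Joint ranges: [-179.83, 179.83], [-69.29, 118.12], [-61.27, 80.66], [-181.25, 117.63], [-171.15, -9.14], [-177.46, 177.46]. Speed limits (degrees/s): [159.86, 159.86, 180, 180, 180, 180].

## Interface

Orientations are given as a 3x3 rotation matrix whose columns are the frame's x, y, z axes.
In Python, from cell import get_state, capture, job_done gives the robot as it stands.
- The arm moves only by the tool jog_arm, never from a script. Its argument "series" is a list of rows, each a list of 7 numbers: the turn, a rotation vector about the tool's x, y, z in degrees, then the shift along the tool's x, y, z in cm, then the finger opening in cm, from 0 to 8.7. In form: [[ax, ay, az, tx, ty, tz, claw], ...]. A call has 1 to 5 rows; each row shifts and turns the commanded pose from where the row before left it, along the tool's axes as they then stand; what a row does not reach is not made up. A row lasts 1/10 s, in which the tool goes at most 50 mm and 8.59 degrees, less where a joint would pass 70% of its speed; a pose out of reach is approached as far as the arm can. A call with a gripper value outside its range is refused whole. The fingers move at their own pace and stop on an object; "force" is the grip in N (left out, the last holds). Time passes only in rows, so rows that do not move let the fingers close. It gives the time, the measured TCP pose, the force and the opening at its end, in the units of the state.
- get_state(): the state, without advancing time (a new reading comes with each control period).
- capture(name): name is "scene" or "side" or "wrist"; returns a dict with "frame" (420x560x3 uint8, red, green, blue), "fx", "fy", "cx", "cy" (pixels), "distortion" ([k1, k2, p1, p2, k3] as OpenCV has them; the pictures are not rectified), "eye" and "attitude" of the camera in the world. Camera axes: x right, y down, z forward; pixel columns grow to the right and rows downward; lengths in mm; the calibration is good to about 2 mm. A picture is of the moment at which its call begins. There is no depth.
- job_done(): hands the job in, once; it reports no verdict.
The state is a dict: "time_s": time; "joint_pos": joint angles; "qvel": joint speeds; "tau": joint torques, N m; "tool_pos": TCP position; "ee_rot": TCP orientation; "force": force on the tool from outside, world axes, zero at the start; "torque": the same for the moment, N m; "opening": finger opening in mm.
Only numpy, scipy, OpenCV 4.12 (cv2) and the standard library are available. Lean on these libraries where they do the work, as an engineer would, in place of code of your own. Each camera call takes 0.05 s, during which the arm holds its last target.

## Task

Take the gold cylindrical burr out of the wooden rack, set its shank fully home in the collet of the tilted grinder, and let go of it while the nut is still loose. Then turn the knurled collet nut clockwise (seen from above the collet) up to its stop so that the jaws grip the shank, and leave the burr in the collet. Leave the other two burrs, the oil bottle and the spanner where they are.

Things in the scene. Friction and masses are not known exactly. Their poses are not given: they have to be found in the camera images.
- burr_center (a point): Half-way point of the gold burr, a loose 100 mm long solid of revolution, 0.12 kg. z axis: from the foot (50 mm below this point) to the head's top (50 mm above). Steel shank: diameter 14 mm, lowest 64 mm. Gold cylinder head: diameter 24 mm, top 36 mm. It stands upright in any one of the three rack holes, shank 40 mm deep, 1 mm play all round.
- burr_foot (a point): Middle of the flat end of the gold burr's shank, 50 mm below its centre along the burr's axis; z axis as burr_center.
- rack: Fixed wooden block 60 x 250 x 50 mm (x, y, z), origin under its centre. Three holes 80 mm apart in a row along its y axis, each holding a burr; the burrs stand 60 mm above its top. Fingers have most room when they close along its x axis.
- collet_mouth (a point): Middle of the collet's open end, level with the nut's top. z axis: the collet's axis, pointing out, 32 deg from vertical, leaning roughly to the robot. A funnel 25 mm wide narrows within 8 mm to jaws 16.5 mm apart when loose; bore below 17.4 mm. Floor 54 mm below the mouth: a seated burr stands 46 mm out (10 mm shank, 36 mm head).
- collet_floor (a point): Middle of the collet bore's floor, 54 mm below collet_mouth along the axis; same axes.
- nut (a joint): Turn of the round knurled steel nut about the collet axis: diameter 50 mm, from the mouth to 24 mm below it; the nose below is 40 mm thick for 40 mm, then the body 48 mm. 0 = loose, grows clockwise seen from above the mouth, stop at 1.25; starts at 0 to 0.25, takes 0.3 N m, stays where left. The jaws reach the shank at about 0.7 and grip well from 1.05; insert the shank below 0.3.
- jaw_a: One of the four brass jaws inside the nut; origin at the bore floor's middle. They press on the shank as the nut is turned.
- cradle: Fixed red steel cradle holding the grinder, base plate 200 x 140 x 12 mm, origin under the plate's centre. The blue grinder leans towards its -x side; the collet mouth is 74 mm to -x of the origin and 206 mm up.
- ball_burr_center (a point): Bystander: steel ball-headed burr in the rack, ball diameter 26 mm, 96 mm long, point 50 mm above its foot.
- cone_burr_center (a point): Bystander: dark cone-headed burr in the rack, 100 mm long, point 50 mm above its foot.
- oil_center (a point): Bystander: green oil bottle, diameter 50 mm, 140 mm high, point half-way up.
- spanner: Bystander: steel spanner 160 mm long lying on the table.
Mind the look-alikes: they are no part of the job. Several things have the shape of the cradle; the one meant has the colours described above. What is shaped like the part that bears burr_center but purple is not meant.

How it is judged (in metres and radians):
On the way, in this order (a step that is already met when the one before it is completed fails the run):
1. the gold burr's shank is fully home in the collet and let go, with the nut still loose (z of burr_foot in the frame of collet_floor below 0.004 m and distance between burr_foot and collet_floor below 0.006 m and angle between the z axis of burr_center and the z axis of collet_mouth, either way round below 0.1 rad and contact force between the fingers and burr below 0.1 N and value of joint nut below 0.6 rad), for 0.2 s.
2. the nut is turned until the jaws grip the shank (value of joint nut above 1.05 rad and contact force between jaw_a and burr above 3 N and distance between burr_foot and collet_floor below 0.006 m), for 0.2 s.
At the end, for the whole second after the job is handed in: The gold burr stands in the collet with its foot within 4 mm of the bore's floor (6 mm in all directions), its axis within 4.5 degrees of the collet's, the nut turned to 1.05 rad or more, jaw_a pressing on the shank with more than 3 N, and the burr at rest and released (all of step 2 and z of burr_foot in the frame of collet_floor below 0.004 m and angle between the z axis of burr_center and the z axis of collet_mouth, either way round below 0.08 rad and linear speed of burr below 0.02 m/s); the robot touches nothing.
It fails at once if another burr is moved more than 25 mm (distance of any of ball_burr_center, cone_burr_center from where it was at the start of the episode above 0.025 m).
It fails at once if the oil bottle or the spanner is moved more than 30 mm (distance of any of oil_center, spanner from where it was at the start of the episode above 0.03 m).
It also fails if it takes over 58 s, if anything falls off the work surface, if the arm or the gripper's body presses on something with over 40 N, if the wrist force passes 120 N, or if a joint passes its speed limit or range.

## Working session

There is one attempt and no reset: what is moved stays moved. The work goes in short steps, Python scripts to look and compute and a tool call to move; the robot and the scene stay as the last step left them, time stands still between calls to the robot, and variables do not carry over. Pictures are saved under pics/ and viewed, and the job is handed in when it is done.

Besides the shell and the picture viewer there is one more tool, called after "Call:" as name(argument=value, ...), one argument or row to a line, values as JSON. jog_arm: Moves the arm, as the interface text tells. Its arguments: {"type":"object","properties":{"series":{"type":"array","items":{"type":"array","items":{"type":"number"}}},"force":{"type":"number"}},"required":["series"]}

```bash
ls; mkdir -p pics
cat > h.py <<'E'
import numpy as np, cv2, json
from cell import get_state, capture, job_done
def snap(n,f):
    c=capture(n); cv2.imwrite('pics/'+f+'.png',c['frame'][:,:,::-1])
    np.save('pics/'+f+'.npy',c,allow_pickle=True); return c
def load(f): return np.load('pics/'+f+'.npy',allow_pickle=True).item()
def K(c): return np.array([[c['fx'],0,c['cx']],[0,c['fy'],c['cy']],[0,0,1.]])
def ray(c,uv):
    p=cv2.undistortPoints(np.array([[uv]],float),K(c),np.array(c['distortion'],float))[0,0]
    d=np.array(c['attitude'])@np.array([p[0],p[1],1]); return np.array(c['eye'],float),d/np.linalg.norm(d)
def onz(c,uv,z):
    e,d=ray(c,uv); return e+d*(z-e[2])/d[2]
def tri(obs):
    A=np.zeros((3,3));b=np.zeros(3);L=[ray(c,u) for c,u in obs]
    for e,d in L:
        P=np.eye(3)-np.outer(d,d);A+=P;b+=P@e
    x=np.linalg.solve(A,b); return x,[float(np.linalg.norm((np.eye(3)-np.outer(d,d))@(x-e))) for e,d in L]
def proj(c,X):
    R=np.array(c['attitude']);q=R.T@(np.array(X,float)-np.array(c['eye']))
    return cv2.projectPoints(q.reshape(1,1,3),np.zeros(3),np.zeros(3),K(c),np.array(c['distortion'],float))[0][0,0]
E
python3 - <<'E'
from h import *
for n in ['scene','side','wrist']:
    c=snap(n,n+'0'); print(n,{k:np.round(c[k],3).tolist() for k in c if k!='frame'})
print(get_state())
E
```

```text
pics
scene {'fx': 478.359, 'fy': 478.359, 'cx': 276.419, 'cy': 210.672, 'distortion': [-0.016, 0.0, 0.0, 0.0, 0.0], 'eye': [1198.666, -466.386, 1336.378], 'attitude': [[0.618, 0.67, -0.411], [0.786, -0.523, 0.33], [0.007, -0.527, -0.85]]}
side {'fx': 526.627, 'fy': 526.627, 'cx': 269.36, 'cy': 212.091, 'distortion': [-0.166, 0.0, 0.0, 0.0, 0.0], 'eye': [371.703, -802.624, 1047.723], 'attitude': [[0.962, -0.19, 0.196], [-0.273, -0.712, 0.648], [0.016, -0.676, -0.736]]}
wrist {'fx': 305.16, 'fy': 305.16, 'cx': 280.464, 'cy': 208.36, 'distortion': [-0.047, 0.0, 0.0, 0.0, 0.0], 'eye': [338.84, 530.399, 382.514], 'attitude': [[-0.428, -0.866, -0.26], [-0.904, 0.41, 0.122], [0.001, 0.287, -0.958]]}
{'time_s': 0.15, 'joint_pos': array([ 7.93907097e+01,  2.20790948e+01,  3.97292623e-01, -1.82564255e-02,
       -6.84122450e+01, -1.48163323e+01]), 'qvel': array([ 0.01805793, -0.15981073,  0.14568412,  0.09229589, -0.00287519,
        0.00328918]), 'tau': array([-1.64822281e-04, -3.91054058e+01,  1.87586296e+01,  4.22243714e+00,
        1.23337260e-02, -1.47255209e-04]), 'tool_pos': array([268.12492558, 564.00813831, 195.82998056]), 'ee_rot': array([[-9.03092979e-01, -5.93421249e-04, -4.29444663e-01],
       [ 4.29445052e-01, -1.55880583e-03, -9.03091644e-01],
       [-1.33507072e-04, -9.99998609e-01,  1.66258842e-03]]), 'force': array([-0.33398714, -0.04255979,  0.39004863]), 'torque': array([ 0.03851128, -0.03450716, -0.00535892]), 'opening': 86.75752980101669}
```

View pics/scene0.png

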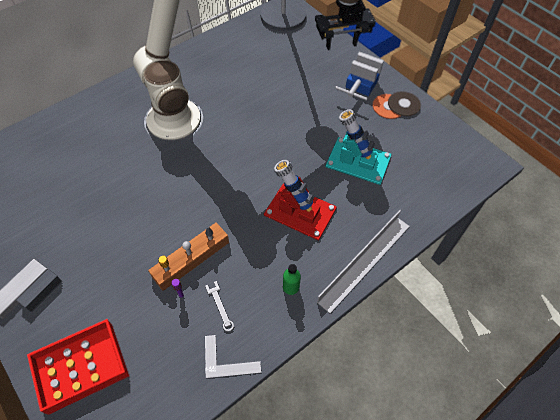

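View pics/side0.png

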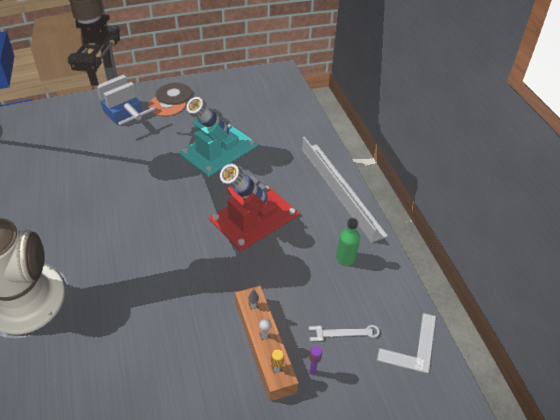

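View pics/wrist0.png

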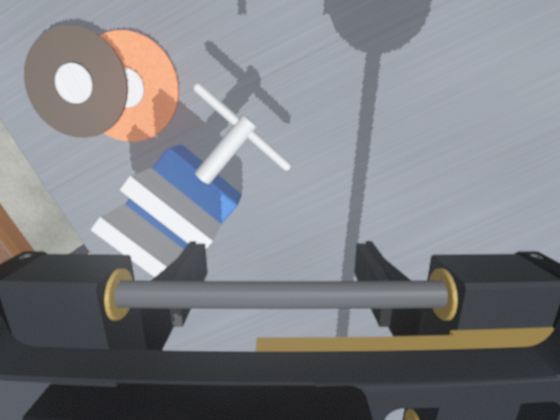

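Scene view: the gold burr is at about (163,262), at the near end of the rack. The purple look-alike is at (177,287), the red cradle's collet mouth at (283,167), and the teal look-alike cradle at (355,150). In the side view, gold is at (278,356) and the red cradle's collet at (231,174). I'll zoom in to measure.

Run:
```python
from h import *
def z(f,x0,y0,w,h,s):
    return cv2.resize(load(f)['frame'][y0:y0+h,x0:x0+w,::-1],None,fx=s,fy=s,interpolation=cv2.INTER_CUBIC)
a=z('scene0',140,215,100,75,4);b=z('scene0',250,150,100,75,4)
c=z('side0',225,280,110,120,4)[:, :400];d=z('side0',195,155,100,75,4)
cv2.imwrite('pics/z1.png',np.vstack([np.hstack([a,b]),np.hstack([z('side0',225,325,100,75,4),d])]))
for n in ['scene0','side0']:
    c=load(n);f=cv2.cvtColor(c['frame'],cv2.COLOR_RGB2HSV)
    m=cv2.inRange(f,(22,150,90),(34,255,255))
    k,l,s,ce=cv2.connectedComponentsWithStats(m)
    for i in range(1,k):
        if s[i,4]>8: print(n,'gold',s[i],ce[i])
```

```text
scene0 gold [159 256   7   6  37] [162.05405405 258.67567568]
scene0 gold [ 86 353   6   5  13] [ 87.69230769 355.        ]
scene0 gold [ 74 387   5   3   9] [ 75.77777778 387.88888889]
scene0 gold [ 54 391   6   4  12] [ 56.41666667 392.33333333]
side0 gold [273 350   9   9  63] [276.98412698 353.85714286]
```

View pics/z1.png

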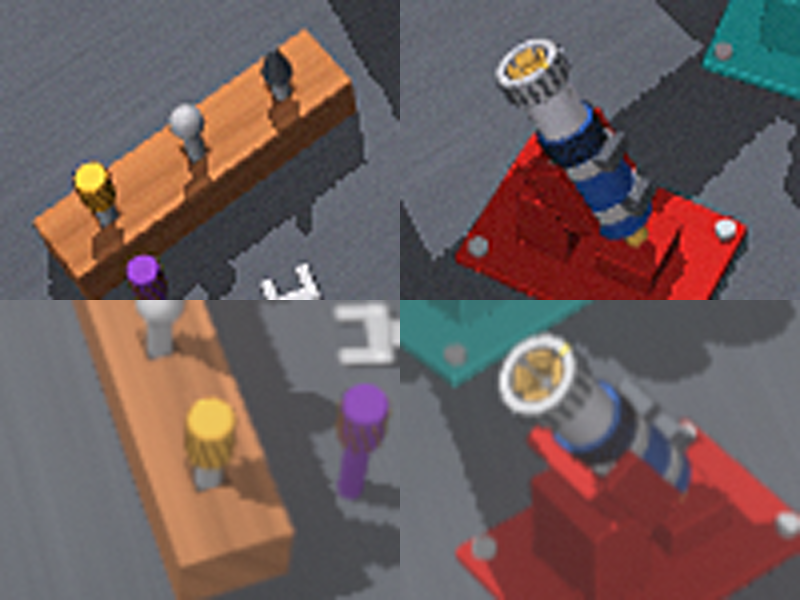

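Run:
```python
from h import *
s,d=load('scene0'),load('side0')
def z(p,x0,y0,ox,oy): return ((p[0]-ox)/4+x0-.4,(p[1]-oy)/4+y0-.4)
A=lambda p:z(p,140,215,0,0);B=lambda p:z(p,250,150,400,0);C=lambda p:z(p,225,325,0,300);D=lambda p:z(p,195,155,400,300)
def t(n,a,b): x,r=tri([(s,a),(d,b)]);print(n,x.round(1),np.round(r,1));return x
t('gold',A((93,173)),C((211,420)));m=t('mouth',B((527,63)),D((541,375)))
t('purple',A((143,267)),C((365,405)))
t('boltL',B((478,246)),D((484,547)));t('boltR',B((726,230)),D((790,523)))
# other bolts/corners of plate on z=12
for p in [(478,246),(726,230)]:print(onz(s,B(p),14).round(1))
for p in [(484,547),(790,523),(686,432)]:print('side',onz(d,D(p),14).round(1))
for p in [(36,222),(308,30),(354,78),(80,278)]:print('rack',onz(s,A(p),50).round(1))
for p in [(180,568),(293,533)]:print('rackside',onz(d,C(p),50).round(1))
t('ball',A((187,122)),C((160,301)))
print(proj(s,m),proj(d,m))
```

```text
gold [ 532.1 -343.5  108.9] [2.4 2.4]
mouth [539.2  80.  206.9] [1.6 1.6]
purple [ 610.4 -352.3   99.2] [1.7 1.7]
boltL [523.1  55.7  39.8] [44.1 44.1]
boltR [692.7 141.8  28.2] [47.2 47.2]
[546.   27.9  14. ]
[658.6 197.2  14. ]
side [504.9 128.2  14. ]
side [707.   96.6  14. ]
side [662.9 197.7  14. ]
rack [ 507.2 -389.2   50. ]
rack [ 495.  -139.2   50. ]
rack [ 552.  -135.6   50. ]
rack [ 565.3 -386.6   50. ]
rackside [ 505.2 -392.1   50. ]
rackside [ 565.1 -389.3   50. ]
ball [ 529.2 -264.8   93.2] [0.8 0.8]
[281.22520793 165.8819445 ] [229.41861488 172.81032798]
```

```bash
cat >> h.py <<'E'
from scipy.spatial.transform import Rotation as Ro
def rotdown(zaz,a=(0,0,1)):
    "tool R with y=-a and z axis as near as possible to azimuth zaz (deg)"
    y=-np.array(a,float);y/=np.linalg.norm(y)
    z=np.array([np.cos(np.radians(zaz)),np.sin(np.radians(zaz)),0]);z-=y*(z@y);z/=np.linalg.norm(z)
    return np.column_stack([np.cross(y,z),y,z])
def plan(pos=None,R=None):
    s=get_state();R0=np.array(s['ee_rot']);p0=s['tool_pos']
    if R is None: R=R0
    rv=np.degrees(Ro.from_matrix(R0.T@R).as_rotvec())
    print('t',round(s['time_s'],2),'pos',p0.round(1),'j',s['joint_pos'].round(1),'open',round(s['opening'],1),'F',s['force'].round(1))
    print('turn deg',rv.round(2),'rows',round(np.linalg.norm(rv)/8.5,2))
    if pos is not None:
        d=np.array(pos,float)-p0
        print('shift after turn cm',(R.T@d/10).round(3),' before turn cm',(R0.T@d/10).round(3),'rows',round(np.linalg.norm(d)/50,2))
AX=np.array([-0.486,-0.211,0.848]);AX/=np.linalg.norm(AX)
E
python3 - <<'E'
from h import *
plan([480,56,320],rotdown(190,AX))
E
```

```text
t 0.15 pos [268.1 564.  195.8] j [ 79.4  22.1   0.4  -0.  -68.4 -14.8] open 86.8 F [-0.3 -0.   0.4]
turn deg [-32.59  55.35   7.25] rows 7.6
shift after turn cm [-51.36  -10.952 -20.639]  before turn cm [-40.952 -12.35   36.8  ] rows 11.29
```

Call:
jog_arm(
  series=[
    [0,0,0,0,-4.5,0,8.7],
    [0,0,0,0,-4.5,0,8.7],
    [0,0,0,0,-4,0,8.7],
  ],
)

```text
time_s: 0.45
tool_pos: [268.4, 564.3, 328.5]
ee_rot: [[-0.903, 0.0, -0.429], [0.429, 0.0, -0.903], [-0.0, -1.0, -0.0]]
force: [0.4, -0.2, 0.3]
opening: 87.1
```

Call:
jog_arm(
  series=[
    [0,0,0,-3.4,0,3.1,8.7],
    [0,0,0,-3.4,0,3.1,8.7],
    [0,0,0,-3.4,0,3.1,8.7],
    [0,0,0,-3.4,0,3.1,8.7],
    [0,0,0,-3.4,0,3.1,8.7],
  ],
)

```text
time_s: 0.95
tool_pos: [355.4, 349.5, 326.5]
ee_rot: [[-0.903, -0.0, -0.429], [0.429, -0.0, -0.903], [0.0, -1.0, 0.0]]
force: [0.7, 0.2, 0.5]
opening: 86.7
```

Call:
jog_arm(
  series=[
    [0,0,0,-3.4,0,3.1,8.7],
    [0,0,0,-3.4,0,3.1,8.7],
    [0,0,0,-3.4,0,3.1,8.7],
    [0,0,0,-3.4,0,3.1,8.7],
    [0,0,0,-3.4,0,3.1,8.7],
  ],
)

```text
time_s: 1.45
tool_pos: [442.3, 136.6, 326.7]
ee_rot: [[-0.903, 0.0, -0.429], [0.429, 0.0, -0.903], [0.0, -1.0, -0.0]]
force: [1.0, 1.0, 0.6]
opening: 86.8
```

Run:
```python
from h import *
plan([480,56,320],rotdown(190,AX))
```

```text
t 1.45 pos [442.3 136.6 326.7] j [ 37.3   1.8  -7.2  -0.  -81.   27.2] open 86.8 F [1.  1.  0.6]
turn deg [-32.49  55.36   7.32] rows 7.6
shift after turn cm [-8.6    0.694 -2.276]  before turn cm [-6.86   0.665  5.668] rows 1.78
```

Call:
jog_arm(
  series=[
    [0,0,0,-3.4,0.3,2.8,8.7],
    [0,0,0,-3.4,0.3,2.8,8.7],
    [-4.06,6.92,0.92,0,0,0,8.7],
    [-4.06,6.92,0.92,0,0,0,8.7],
    [-4.06,6.92,0.92,0,0,0,8.7],
  ],
)

```text
time_s: 1.95
tool_pos: [479.9, 58.1, 320.3]
ee_rot: [[-0.686, 0.163, -0.709], [0.728, 0.143, -0.671], [-0.008, -0.976, -0.217]]
force: [0.2, 0.5, 0.0]
opening: 87.4
```

Call:
jog_arm(
  series=[
    [-4.06,6.92,0.92,0,0,0,8.7],
    [-4.06,6.92,0.92,0,0,0,8.7],
    [-4.06,6.92,0.92,0,0,0,8.7],
    [-4.06,6.92,0.92,0,0,0,8.7],
    [-4.06,6.92,0.92,0,0,0,8.7],
  ],
)

```text
time_s: 2.45
tool_pos: [479.6, 58.4, 321.0]
ee_rot: [[-0.166, 0.489, -0.856], [0.975, 0.21, -0.069], [0.146, -0.846, -0.512]]
force: [0.9, -0.1, -0.9]
opening: 87.1
```

Run:
```python
from h import *
plan([480,56,320],rotdown(190,AX))
c=snap('wrist','w1')
```

```text
t 2.45 pos [479.6  58.4 321. ] j [ 28.1 -13.7 -29.9   3.9 -41.8 -22.9] open 87.1 F [ 0.9 -0.1 -0.9]
turn deg [ 0.2  -0.36 -0.05] rows 0.05
shift after turn cm [-0.254  0.054  0.038]  before turn cm [-0.254  0.054  0.036] rows 0.05
```

View pics/w1.png

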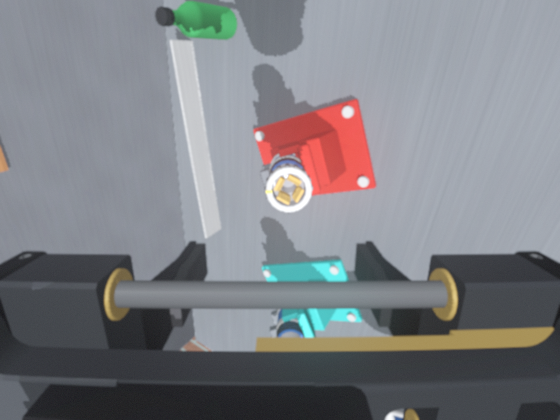

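The wrist view looks down the collet axis. The mouth ring is at about (288,190), with the cradle bolts at (348,112), (363,182) and (260,136).

Run:
```python
from h import *
c=load('w1')
z=cv2.resize(c['frame'][90:220,235:385,::-1],None,fx=5,fy=5,interpolation=cv2.INTER_CUBIC)[:600]
cv2.imwrite('pics/w1z.png',z[:, :750])
```

```text
(no output)
```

View pics/w1z.png

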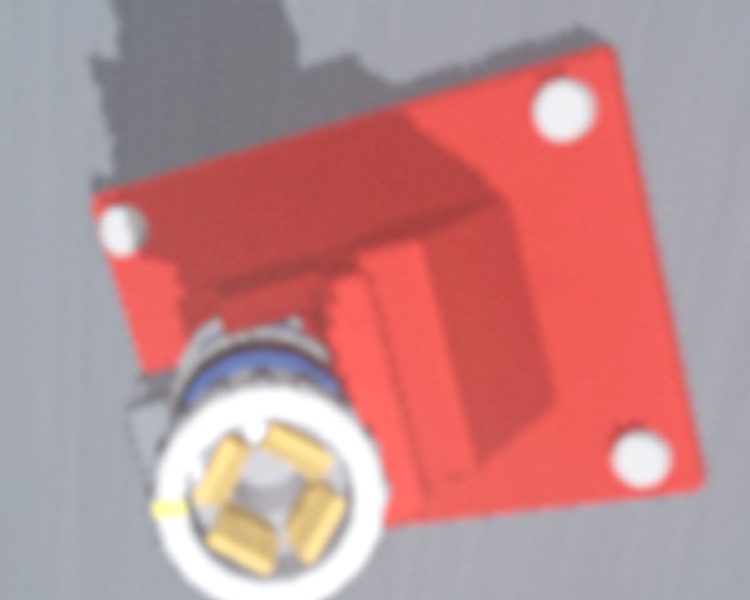

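```bash
cat >> h.py <<'E'
def ring(c,box):
    x0,y0,x1,y1=box;g=c['frame'][y0:y1,x0:x1].astype(int)
    m=((g.min(2)>205)|((g[:,:,0]>215)&(g[:,:,1]>190)&(g[:,:,2]<140))).astype(np.uint8)*255
    cs,_=cv2.findContours(m,cv2.RETR_EXTERNAL,cv2.CHAIN_APPROX_NONE)
    k=max(cs,key=lambda q:cv2.contourArea(cv2.convexHull(q)))
    h=cv2.convexHull(k); e=cv2.fitEllipse(k) 
    r=cv2.minEnclosingCircle(k)
    return (e[0][0]+x0,e[0][1]+y0),e[1],e[2],(r[0][0]+x0,r[0][1]+y0,r[1])
E
python3 - <<'E'
from h import *
c=load('w1')
e=ring(c,(255,160,320,215));print(e)
print('ray-plane z207',onz(c,e[0],207).round(1))
s,d=load('scene0'),load('side0')
print(tri([(c,e[0]),(s,(281.7,165.8-.0)),(d,(229.9,173.3))]))
g=c['frame'].astype(int);m=(g.min(2)>190).astype(np.uint8);k,l,st,ce=cv2.connectedComponentsWithStats(m)
B=[]
for i in range(1,k):
    if 15<st[i,4]<300 and 90<ce[i][1]<200: print(st[i],ce[i],onz(c,ce[i],14).round(1))
E
```

```text
((288.3962631225586, 189.70392036437988), (41.412757873535156, 41.72929763793945), 139.57546997070312, (288.4148712158203, 189.36790657043457, 23.048765182495117))
ray-plane z207 [534.8  80.4 207. ]
(array([538.56465244,  82.80073173, 202.86535017]), [1.4580843494096816, 1.0290679291936267, 2.1686581859983205])
[342 106  11  12 101] [347.17821782 111.74257426] [548.2  27.6  14. ]
[255 132   7   9  49] [258.06122449 136.08163265] [706.3  97.1  14. ]
[358 177  11  10  84] [362.80952381 181.51190476] [503.7 128.6  14. ]
[283 180  11   8  57] [287.73684211 183.64912281] [637.2 171.6  14. ]
```

Call:
jog_arm(
  series=[
    [0,0,0,4,1.5,0,8.7],
    [0,0,0,4,1.5,0,8.7],
    [0,0,0,0,0,0,8.7],
  ],
)

```text
time_s: 2.8
tool_pos: [479.8, 145.9, 305.1]
ee_rot: [[-0.179, 0.483, -0.857], [0.974, 0.21, -0.084], [0.139, -0.85, -0.508]]
force: [0.3, -0.7, 0.1]
opening: 86.8
```

Run:
```python
from h import *
c=snap('wrist','w2')
cv2.imwrite('pics/w2z.png',cv2.resize(c['frame'][90:240,200:400,::-1],None,fx=4,fy=4,interpolation=cv2.INTER_CUBIC))
print(get_state()['tool_pos'])
```

```text
[479.85702607 144.61571325 305.46943021]
```

View pics/w2z.png

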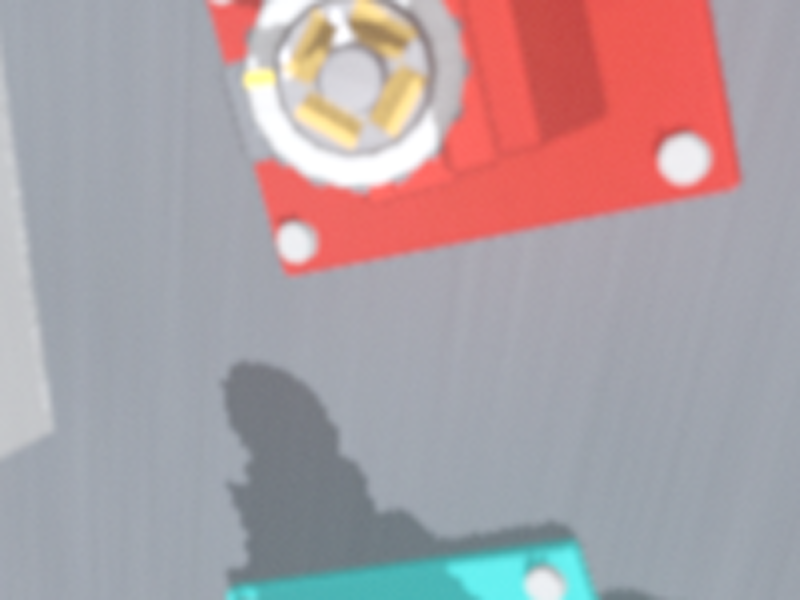

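Run:
```python
from h import *
a=load('w1');c=load('w2')
A=cv2.resize(a['frame'][155:225,253:323,::-1],None,fx=8,fy=8,interpolation=cv2.INTER_CUBIC)
C=cv2.resize(c['frame'][70:140,253:323,::-1],None,fx=8,fy=8,interpolation=cv2.INTER_CUBIC)
o=np.hstack([A,C]);o=cv2.resize(o,(800,400));cv2.imwrite('pics/rz.png',o)
```

```text
(no output)
```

View pics/rz.png

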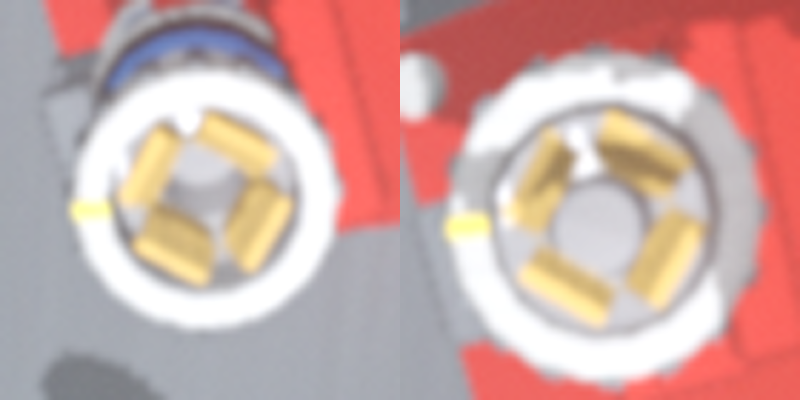

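Run:
```python
from h import *
a=load('w1');c=load('w2');s,d=load('scene0'),load('side0')
m,r=tri([(a,(288.9,189.4)),(c,(288.5,107.6))]);print(m,r)
m2,r=tri([(a,(288.9,189.4)),(c,(288.5,107.6)),(s,(281.7,165.8)),(d,(229.9,173.3))]);print(m2,r)
for yaw in (20,23.7,27):
    y=np.radians(yaw);ax=np.array([-np.cos(y)*np.sin(np.radians(32)),-np.sin(y)*np.sin(np.radians(32)),np.cos(np.radians(32))])
    f=m-54*ax;print(yaw,ax.round(3),'floor proj C',((proj(c,f)+.4-[253,70])*5.714+[400,0]).round(), 'A',((proj(a,f)+.4-[253,155])*5.714).round())
for uv in [(200+296/4-.4,90+242/4-.4),(200+684/4-.4,90+158/4-.4)]: print(onz(c,uv,14).round(1))
plan([530.5,-344,230],rotdown(182.9))
```

```text
[536.03830887  81.58068538 204.00028828] [0.23389275736481674, 0.2338927573646965]
[538.15624122  82.64041119 202.33692954] [1.3552441961069086, 1.0218447093482024, 1.1237699545600544, 2.6004142506790693]
20 [-0.498 -0.181  0.848] floor proj C [596. 216.] A [199. 134.]
23.7 [-0.485 -0.213  0.848] floor proj C [598. 226.] A [201. 142.]
27 [-0.472 -0.241  0.848] floor proj C [601. 235.] A [203. 150.]
[659.9 196.8  14. ]
[504.  127.8  14. ]
t 2.85 pos [479.9 144.6 305.5] j [ 41.2 -11.8 -34.7  15.3 -37.5 -42.9] open 87.2 F [ 1.  -0.1 -0.3]
turn deg [30.24  5.02  9.83] rows 3.79
shift after turn cm [-49.055   7.547  -2.586]  before turn cm [-49.555  -1.396   3.52 ] rows 9.94
```

Call:
jog_arm(
  series=[
    [7.56,1.25,2.46,0,0,0,8.7],
    [7.56,1.25,2.46,0,0,0,8.7],
    [7.56,1.25,2.46,0,0,0,8.7],
    [7.56,1.25,2.46,0,0,0,8.7],
  ],
)

```text
time_s: 3.25
tool_pos: [481.0, 143.0, 308.3]
ee_rot: [[-0.046, -0.002, -0.999], [0.999, 0.004, -0.046], [0.004, -1.0, 0.002]]
force: [0.4, 0.8, 0.0]
opening: 87.0
```

Call:
jog_arm(
  series=[
    [0,0,0,-4.8,0,-0.25,8],
    [0,0,0,-4.8,0,-0.25,8],
    [0,0,0,-4.8,0,-0.25,8],
    [0,0,0,-4.8,0,-0.25,8],
    [0,0,0,-4.8,0,-0.25,7],
  ],
)

```text
time_s: 3.75
tool_pos: [503.7, -98.6, 306.3]
ee_rot: [[-0.047, 0.002, -0.999], [0.999, 0.005, -0.047], [0.005, -1.0, -0.002]]
force: [1.2, 0.8, 0.6]
opening: 77.0
```

Call:
jog_arm(
  series=[
    [0,0,0,-4.8,0,-0.25,6],
    [0,0,0,-4.8,0,-0.25,6],
    [0,0,0,-4.8,0,-0.25,6],
    [0,0,0,-4.8,2,-0.25,6],
    [0,0,0,-4,4,0,6],
  ],
)

```text
time_s: 4.25
tool_pos: [525.2, -325.0, 252.8]
ee_rot: [[-0.045, 0.009, -0.999], [0.999, 0.002, -0.045], [0.001, -1.0, -0.009]]
force: [0.6, 0.9, -0.3]
opening: 60.1
```

Run:
```python
from h import *
plan([530.5,-344,230],rotdown(182.9))
c=snap('wrist','w3')
```

```text
t 4.25 pos [ 525.2 -325.   252.8] j [-16.9  19.3   4.5  -0.2 -74.7  19.5] open 60.1 F [ 0.6  0.9 -0.3]
turn deg [ 0.5  -0.32  0.07] rows 0.07
shift after turn cm [-1.921  2.277 -0.429]  before turn cm [-1.921  2.278 -0.42 ] rows 0.6
```

View pics/w3.png

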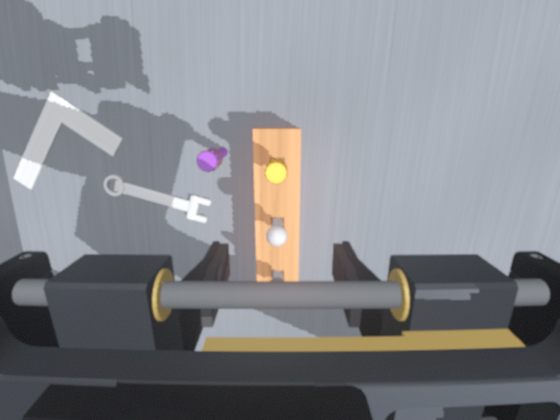

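The gold burr's top is at about (276,172), the purple one at (208,160) and the ball burr at (277,236). I'll move to the second viewpoint.

Call:
jog_arm(
  series=[
    [0.5,-0.3,0,-1.9,2.3,-0.4,6],
    [0,0,0,0,0,0,6],
  ],
)

```text
time_s: 4.5
tool_pos: [526.9, -341.0, 223.0]
ee_rot: [[-0.048, -0.014, -0.999], [0.999, 0.008, -0.048], [0.008, -1.0, 0.013]]
force: [-0.8, -0.0, 0.2]
opening: 60.1
```

Run:
```python
from h import *
c=snap('wrist','w4');b=load('w3');o=[]
for q in (b,c):
    f=cv2.cvtColor(q['frame'],cv2.COLOR_RGB2HSV)
    m=cv2.inRange(f,(22,150,90),(34,255,255))
    k,l,s,ce=cv2.connectedComponentsWithStats(m[:240]);i=1+np.argmax(s[1:,4]);print(s[i],ce[i]);o.append((q,tuple(ce[i])));print(onz(q,ce[i],110))
    y,x=int(ce[i][1]),int(ce[i][0])
print(tri(o))
cv2.imwrite('pics/w4z.png',cv2.resize(c['frame'][y-40:y+40,x-50:x+50,::-1],None,fx=6,fy=6,interpolation=cv2.INTER_CUBIC))
plan([530.5,-344,230],rotdown(182.9))
```

```text
[268 163   6   4   6] [270.5 164. ]
[ 537.87510974 -354.00100896  110.        ]
[264 183   6   5   6] [266.5        184.66666667]
[ 539.28458918 -352.94623891  110.        ]
(array([ 538.28183438, -355.45382154,  120.37903168]), [0.7779973571715604, 0.7779973571714078])
t 4.55 pos [ 527.6 -340.5  225.3] j [-18.2  21.8   4.2  -0.1 -73.1  21. ] open 60.1 F [-0.2 -0.2  0.2]
turn deg [-0.61 -0.1   0.37] rows 0.08
shift after turn cm [-0.36  -0.475 -0.268]  before turn cm [-0.356 -0.48  -0.264] rows 0.13
```

View pics/w4z.png

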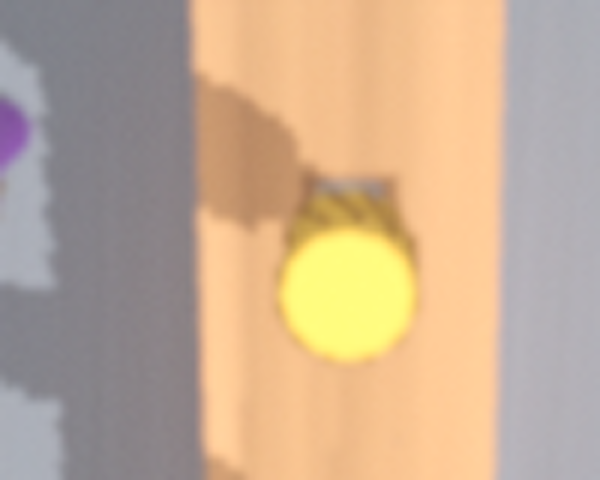

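Run:
```python
from h import *
b=load('w3');c=load('w4');o=[]
for q in (b,c):
    f=cv2.cvtColor(q['frame'],cv2.COLOR_RGB2HSV)
    m=cv2.inRange(f,(25,100,225),(34,255,255))
    k,l,s,ce=cv2.connectedComponentsWithStats(m[:240]);i=1+np.argmax(s[1:,4]);print(s[i],ce[i]);o.append((q,tuple(ce[i])));print(onz(q,ce[i],110))
print(tri(o))
p,r=tri(o+[(load('scene0'),(163.,258.)),(load('side0'),(277.5,354.8))]);print(p,r)
plan([530.5,-344,110-27],rotdown(182.9))
```

```text
[266 164  20  19 294] [275.56462585 172.70068027]
[ 531.99843902 -344.75840834  110.        ]
[263 183  22  21 335] [273.5641791  192.65970149]
[ 531.85663346 -345.02316879  110.        ]
(array([ 531.94845619, -344.2734179 ,  107.16765187]), [0.10146113251453072, 0.10146113251462924])
[ 532.13631463 -343.94145165  107.89470653] [0.44156348140530255, 0.5993384236673324, 2.9205358560790478, 2.2570661996252444]
t 4.55 pos [ 527.6 -340.5  225.3] j [-18.2  21.8   4.2  -0.1 -73.1  21. ] open 60.1 F [-0.2 -0.2  0.2]
turn deg [-0.61 -0.1   0.37] rows 0.08
shift after turn cm [-0.36  14.225 -0.268]  before turn cm [-0.45  14.219 -0.42 ] rows 2.85
```

Call:
jog_arm(
  series=[
    [-0.6,0,0.4,-0.4,3,-0.4,5],
    [0,0,0,0,4,0,5],
    [0,0,0,0,3,0,5],
    [0,0,0,0,0,0,5],
  ],
)

```text
time_s: 4.95
tool_pos: [530.7, -341.8, 124.3]
ee_rot: [[-0.051, -0.003, -0.999], [0.999, 0.001, -0.051], [0.001, -1.0, 0.003]]
force: [-0.1, 0.3, 0.3]
opening: 50.4
```

Run:
```python
from h import *
plan([532,-344.6,84],rotdown(182.9))
```

```text
t 4.95 pos [ 530.7 -341.8  124.3] j [-18.1  25.9  -4.3   0.  -60.   21. ] open 50.4 F [-0.1  0.3  0.3]
turn deg [-0.16  0.01  0.04] rows 0.02
shift after turn cm [-0.287  4.027 -0.119]  before turn cm [-0.29   4.027 -0.13 ] rows 0.81
```

Call:
jog_arm(
  series=[
    [0,0,0,-0.3,1,-0.1,5],
    [0,0,0,0,1.5,0,5],
    [0,0,0,0,1.5,0,5],
    [0,0,0,0,0,0,5],
  ],
)

```text
time_s: 5.35
tool_pos: [534.7, -346.6, 87.9]
ee_rot: [[-0.051, 0.004, -0.999], [0.999, -0.003, -0.051], [-0.004, -1.0, -0.004]]
force: [0.4, -0.0, 0.2]
opening: 50.2
```

Call:
jog_arm(
  series=[
    [0,0,0,0,0,0,2.2],
    [0,0,0,0,0,0,2],
    [0,0,0,0,0,0,2],
    [0,0,0,0,0,0,2],
    [0,0,0,0,0,0,2],
  ],
  force=20,
)

```text
time_s: 5.85
tool_pos: [534.7, -346.7, 88.1]
ee_rot: [[-0.05, 0.005, -0.999], [0.999, -0.004, -0.05], [-0.004, -1.0, -0.005]]
force: [0.4, 0.1, 0.7]
opening: 22.6
```

Run:
```python
from h import *
plan([532,-344.6,84],rotdown(182.9))
```

```text
t 5.85 pos [ 534.7 -346.7   88.1] j [-18.4  28.2  -6.3   0.2 -55.2  21.2] open 22.6 F [0.4 0.1 0.7]
turn deg [ 0.27 -0.02 -0.24] rows 0.04
shift after turn cm [0.219 0.406 0.259]  before turn cm [0.221 0.404 0.261] rows 0.11
```

Call:
jog_arm(
  series=[
    [0,0,0,0,0,0,4],
    [0,0,0,0,0,0,4],
    [0.3,0,-0.2,0.2,0.8,0.2,4],
    [0,0,0,0,0,0,4],
  ],
)

```text
time_s: 6.25
tool_pos: [531.3, -344.0, 78.0]
ee_rot: [[-0.05, -0.004, -0.999], [0.999, 0.001, -0.05], [0.001, -1.0, 0.004]]
force: [-0.2, 0.2, 0.3]
opening: 38.9
```

Call:
jog_arm(
  series=[
    [0,0,0,0,0,0,1.5],
    [0,0,0,0,0,0,1.5],
    [0,0,0,0,0,0,1.5],
    [0,0,0,0,0,0,1.5],
    [0,0,0,0,0,0,1.5],
  ],
  force=20,
)

```text
time_s: 6.75
tool_pos: [532.6, -344.8, 79.8]
ee_rot: [[-0.05, -0.001, -0.999], [0.999, -0.001, -0.05], [-0.001, -1.0, 0.001]]
force: [0.2, 0.2, 0.0]
opening: 22.5
```

Run:
```python
from h import *
plan([532,-344.6,80],rotdown(182.9))
snap('wrist','w5')
```

```text
t 6.75 pos [ 532.6 -344.8   79.8] j [-18.3  28.6  -6.9   0.1 -54.6  21.2] open 22.5 F [0.2 0.2 0. ]
turn deg [-0.04 -0.02 -0.03] rows 0.01
shift after turn cm [ 0.018 -0.025  0.057]  before turn cm [ 0.018 -0.025  0.057] rows 0.01
```

View pics/w5.png

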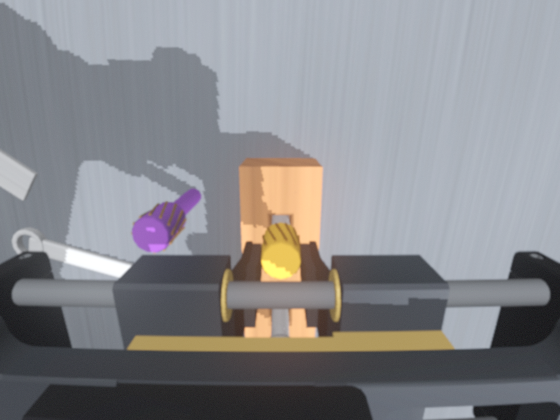

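Gold head is held between the fingers at about (282,250), with purple clear at (155,230). Lifting.

Call:
jog_arm(
  series=[
    [0,0,0,0,-2,0,1.5],
    [0,0,0,0,-4,0,1.5],
    [0,0,0,0,-4,0,1.5],
    [0,0,0,0,-4.5,0,1.5],
    [0,0,0,0,-4.5,0,1.5],
  ],
  force=25,
)

```text
time_s: 7.3
tool_pos: [532.1, -344.3, 270.9]
ee_rot: [[-0.05, -0.002, -0.999], [0.999, 0.0, -0.05], [0.0, -1.0, 0.002]]
force: [1.7, -0.5, -1.0]
opening: 22.4
```

```bash
cat >> h.py <<'E'
yw=np.radians(23.7);AX=np.array([-np.cos(yw)*np.sin(np.radians(32)),-np.sin(yw)*np.sin(np.radians(32)),np.cos(np.radians(32))])
M=np.array([536.6,82,205.])
E
python3 - <<'E'
from h import *
plan(M+150*AX,rotdown(190,AX))
snap('wrist','w6');snap('side','s6')
E
```

```text
t 7.3 pos [ 532.1 -344.3  270.9] j [-18.3  20.8   9.1   0.  -78.4  21.2] open 22.4 F [ 1.7 -0.5 -1. ]
turn deg [-30.48  -4.68 -10.09] rows 3.82
shift after turn cm [40.484 -0.111 -0.215]  before turn cm [39.727 -6.106  4.849] rows 8.1
```

View pics/s6.png

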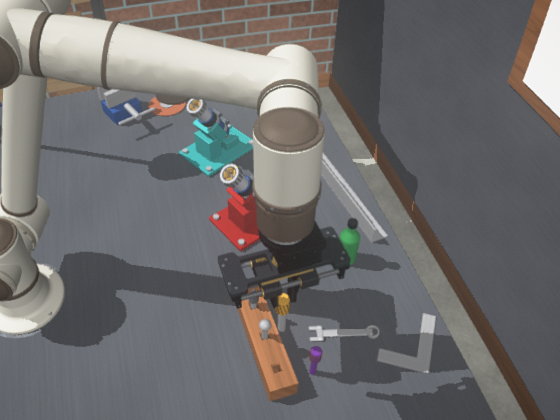

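Call:
jog_arm(
  series=[
    [0,0,0,3.4,-1.5,0.5,1.5],
    [0,0,0,4.4,-1.3,0.5,1.5],
    [0,0,0,4.4,-1.3,0.5,1.5],
    [0,0,0,4.4,-1,0.5,1.5],
    [0,0,0,4.4,-1,0.6,1.5],
  ],
)

```text
time_s: 7.9
tool_pos: [495.3, -134.5, 330.2]
ee_rot: [[-0.05, -0.002, -0.999], [0.999, 0.0, -0.05], [0.0, -1.0, 0.002]]
force: [0.7, 0.2, -1.0]
opening: 22.0
```

Call:
jog_arm(
  series=[
    [0,0,0,4.4,0,0.5,1.5],
    [0,0,0,4.4,0,0.5,1.5],
    [0,0,0,4.4,0,0.6,1.5],
    [0,0,0,4,0,0.6,1.5],
    [0,0,0,1.5,0,0,1.5],
  ],
)

```text
time_s: 8.4
tool_pos: [463.5, 52.1, 330.0]
ee_rot: [[-0.054, -0.002, -0.999], [0.999, 0.001, -0.054], [0.001, -1.0, 0.002]]
force: [0.7, -1.5, -0.6]
opening: 22.1
```

Call:
jog_arm(
  series=[
    [-6.1,-0.94,-2,0,0,0,1.5],
    [-6.1,-0.94,-2,0,0,0,1.5],
    [-6.1,-0.94,-2,0,0,0,1.5],
    [-6.1,-0.94,-2,0,0,0,1.5],
    [-6.1,-0.94,-2,0,0,0,1.5],
  ],
)

```text
time_s: 8.9
tool_pos: [464.1, 49.3, 330.2]
ee_rot: [[-0.173, 0.489, -0.855], [0.974, 0.213, -0.076], [0.145, -0.846, -0.513]]
force: [0.3, 0.1, -1.2]
opening: 22.2
```

Call:
jog_arm(
  series=[
    [0,0,0,0,0,0,1.5],
    [0,0,0,0,0,0,1.5],
  ],
)

```text
time_s: 9.1
tool_pos: [464.2, 49.1, 330.5]
ee_rot: [[-0.172, 0.486, -0.857], [0.975, 0.21, -0.076], [0.143, -0.848, -0.51]]
force: [1.4, 0.1, -0.5]
opening: 22.1
```

Run:
```python
from h import *
plan(M+110*AX,rotdown(190,AX))
snap('wrist','w7');snap('side','s7');snap('scene','c7')
```

```text
t 9.1 pos [464.2  49.1 330.5] j [ 27.8 -15.8 -29.6   3.3 -44.3 -21.8] open 22.1 F [ 1.4  0.1 -0.5]
turn deg [ 0.01  0.08 -0.15] rows 0.02
shift after turn cm [ 0.124  3.851 -0.06 ]  before turn cm [ 0.133  3.85  -0.06 ] rows 0.77
```

View pics/w7.png

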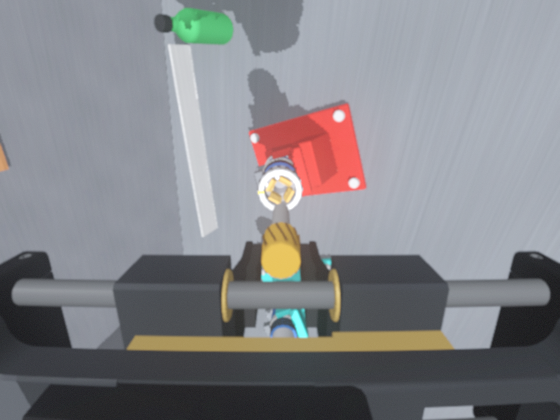

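View pics/s7.png

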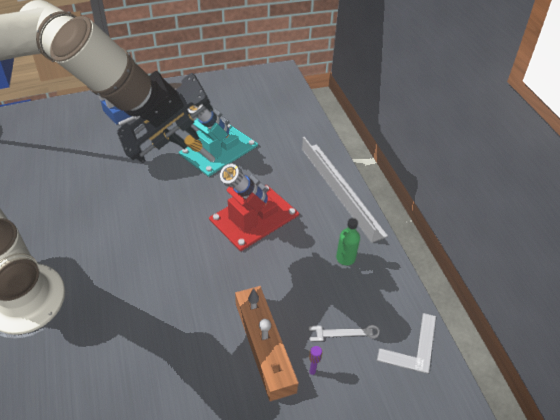

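View pics/c7.png

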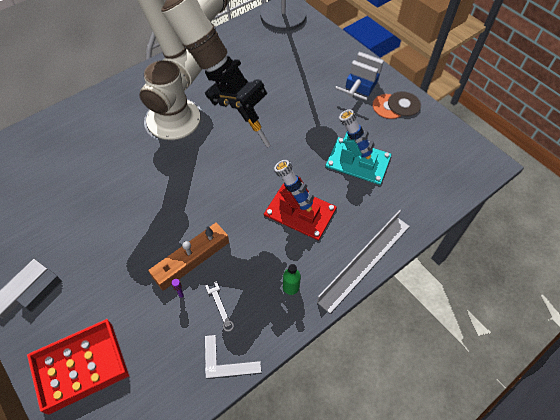

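The burr is held and aligned. The shank tip at (281,208) is just below the mouth at (280,190) in the wrist view. Closing in.

Call:
jog_arm(
  series=[
    [0,0,0,0.1,2,0,1.5],
    [0,0,0,0,2,0,1.5],
    [0,0,0,0,1,0,1.5],
    [0,0,0,0,0,0,1.5],
  ],
)

```text
time_s: 9.65
tool_pos: [489.3, 61.2, 286.5]
ee_rot: [[-0.171, 0.483, -0.859], [0.975, 0.209, -0.077], [0.143, -0.85, -0.507]]
force: [0.3, -0.2, -0.4]
opening: 22.3
```

Run:
```python
from h import *
plan(M+95*AX,rotdown(190,AX))
o=[]
for n,(x,y,w,h) in {'wrist':(240,150,80,80),'side':(180,120,80,80),'scene':(240,110,80,80)}.items():
    c=snap(n,n[0:2]+'8')
    st=get_state();R=st['ee_rot'];p=st['tool_pos']
    foot=p+R[:,1]*70
    print(n,'foot',proj(c,foot).round(1),'mouth',proj(c,M).round(1))
    f=cv2.resize(c['frame'][y:y+h,x:x+w,::-1],None,fx=5,fy=5,interpolation=cv2.INTER_CUBIC)
    for P,col in ((foot,(255,0,255)),(M,(0,255,0)),(M-54*AX,(255,255,0)),(M+60*AX,(255,0,0))):
        u=(proj(c,P)+.5-[x,y])*5; cv2.circle(f,tuple(int(v) for v in u),3,col,-1)
    o.append(f)
cv2.imwrite('pics/z8.png',cv2.resize(np.hstack(o),(798,266)))
cv2.imwrite('pics/z8a.png',np.hstack(o[:2]));cv2.imwrite('pics/z8b.png',o[2])
```

```text
t 9.65 pos [489.3  61.2 286.5] j [ 27.5 -11.  -32.7   3.6 -36.7 -22.1] open 22.3 F [ 0.3 -0.2 -0.4]
turn deg [-0.18  0.08 -0.2 ] rows 0.03
shift after turn cm [ 0.022  0.146 -0.057]  before turn cm [ 0.023  0.146 -0.058] rows 0.03
wrist foot [278.  210.3] mouth [278.3 202.2]
side foot [222.8 168. ] mouth [228.2 173.1]
scene foot [276.9 158.5] mouth [281.2 165.4]
```

View pics/z8a.png

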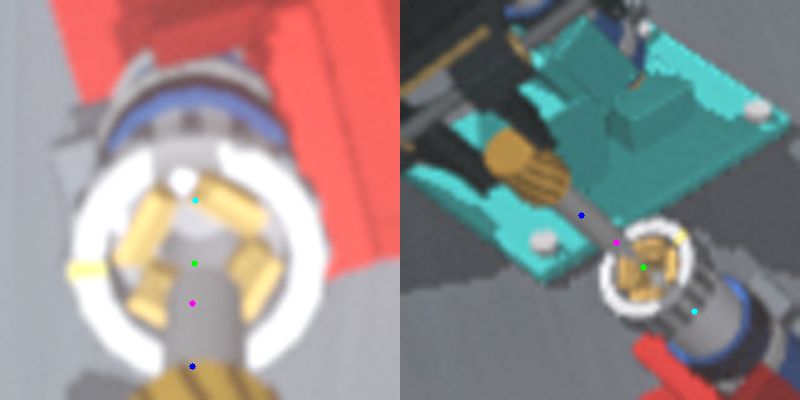

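View pics/z8b.png

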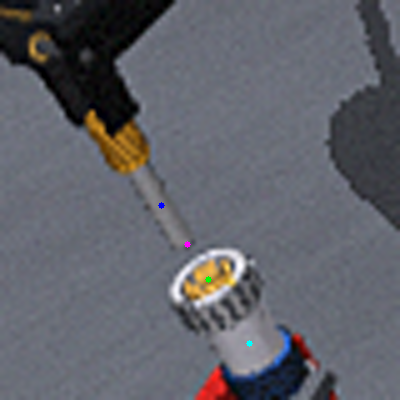

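Call:
jog_arm(
  series=[
    [-0.2,0,-0.2,0,0.5,-0.1,1.5],
    [0,0,0,0,1,0,1.5],
    [0,0,0,0,1,0,1.5],
    [0,0,0,0,0.5,0,1.5],
    [0,0,0,0,0,0,1.5],
  ],
)

```text
time_s: 10.3
tool_pos: [504.3, 67.4, 261.9]
ee_rot: [[-0.173, 0.487, -0.856], [0.974, 0.214, -0.076], [0.146, -0.847, -0.511]]
force: [0.0, -0.4, -1.4]
opening: 22.1
```

Run:
```python
from h import *
plan(M+16*AX,rotdown(190,AX))
c=snap('wrist','w9');cv2.imwrite('pics/w9z.png',cv2.resize(c['frame'][160:280,220:340,::-1],None,fx=5,fy=5,interpolation=cv2.INTER_CUBIC))
```

```text
t 10.3 pos [504.3  67.4 261.9] j [ 27.2  -8.2 -34.2   3.5 -32.  -21.8] open 22.1 F [ 0.  -0.4 -1.4]
turn deg [0.11 0.08 0.03] rows 0.02
shift after turn cm [0.033 5.104 0.022]  before turn cm [0.031 5.104 0.032] rows 1.02
```

View pics/w9z.png

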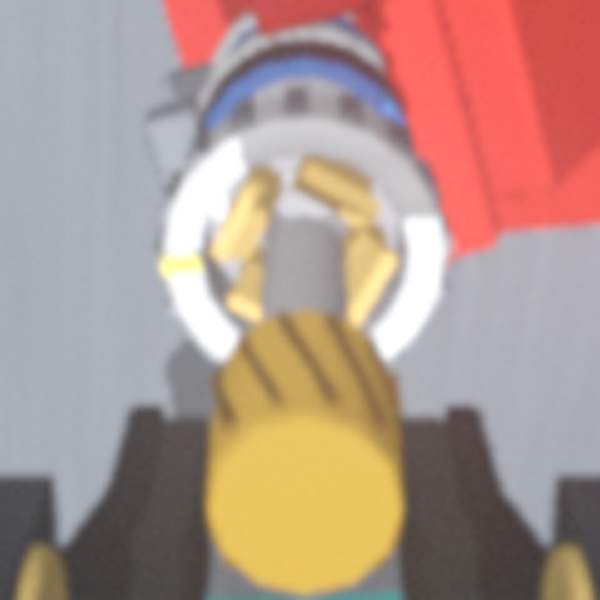

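The shank tip has entered the funnel and is centred: shank column about 305, ring centre about 308 in the zoom. Continuing slowly.

Call:
jog_arm(
  series=[
    [0,0,0,0,0.5,0,1.5],
    [0,0,0,0,0.5,0,1.5],
    [0,0,0,0,0.5,0,1.5],
    [0,0,0,0,0,0,1.5],
  ],
)

```text
time_s: 10.75
tool_pos: [511.7, 70.7, 249.6]
ee_rot: [[-0.173, 0.487, -0.856], [0.974, 0.214, -0.075], [0.146, -0.847, -0.512]]
force: [-0.8, -0.1, -0.7]
opening: 22.0
```

Run:
```python
from h import *
plan(M+16*AX,rotdown(190,AX));print((get_state()['ee_rot'].T@get_state()['force']).round(1))
```

```text
t 10.75 pos [511.7  70.7 249.6] j [ 27.1  -6.6 -34.9   3.6 -29.7 -21.9] open 22.0 F [-0.8 -0.1 -0.7]
turn deg [0.16 0.07 0.05] rows 0.02
shift after turn cm [0.023 3.638 0.05 ]  before turn cm [0.02  3.638 0.06 ] rows 0.73
[-0.1  0.2  1. ]
```

Call:
jog_arm(
  series=[
    [0,0,0,0,0.5,0,1.5],
    [0,0,0,0,0.5,0,1.5],
    [0,0,0,0,0.5,0,1.5],
    [0,0,0,0,0.5,0,1.5],
    [0,0,0,0,0.5,0,1.5],
  ],
)

```text
time_s: 11.25
tool_pos: [524.3, 76.2, 229.2]
ee_rot: [[-0.174, 0.489, -0.855], [0.974, 0.215, -0.075], [0.147, -0.846, -0.513]]
force: [0.2, -0.4, -1.5]
opening: 22.6
```

Call:
jog_arm(
  series=[
    [0,0,0,0,0.4,0,1.5],
    [0,0,0,0,0,0,1.5],
  ],
)

```text
time_s: 11.45
tool_pos: [525.9, 76.9, 225.4]
ee_rot: [[-0.173, 0.488, -0.856], [0.974, 0.214, -0.075], [0.146, -0.846, -0.512]]
force: [-0.3, 0.4, -1.5]
opening: 22.6
```

Run:
```python
from h import *
plan(M+16*AX,rotdown(190,AX));print((get_state()['ee_rot'].T@get_state()['force']).round(1))
```

```text
t 11.45 pos [525.9  76.9 225.4] j [ 26.9  -3.5 -36.1   4.  -25.3 -22.2] open 22.6 F [-0.3  0.4 -1.5]
turn deg [0.18 0.08 0.05] rows 0.02
shift after turn cm [0.013 0.752 0.085]  before turn cm [0.012 0.752 0.088] rows 0.15
[0.2 1.2 1. ]
```

Call:
jog_arm(
  series=[
    [0,0,0,0,0.2,0,1.5],
    [0,0,0,0,0.2,0,1.5],
    [0,0,0,0,0.2,0,1.5],
    [0,0,0,0,0,0,1.5],
  ],
)

```text
time_s: 11.85
tool_pos: [528.9, 78.2, 220.9]
ee_rot: [[-0.174, 0.489, -0.855], [0.974, 0.215, -0.075], [0.147, -0.846, -0.513]]
force: [0.1, 0.3, -1.5]
opening: 21.9
```

Call:
jog_arm(
  series=[
    [0,0,0,0,0.15,0,1.5],
    [0,0,0,0,0.1,0,1.5],
    [0,0,0,0,0,0,1.5],
  ],
)

```text
time_s: 12.15
tool_pos: [530.3, 78.7, 219.8]
ee_rot: [[-0.174, 0.49, -0.854], [0.974, 0.215, -0.075], [0.147, -0.845, -0.514]]
force: [-3.2, -1.6, 4.2]
opening: 22.6
```

Run:
```python
from h import *
plan(M+16*AX,rotdown(190,AX));print((get_state()['ee_rot'].T@get_state()['force']).round(1))
```

```text
t 12.15 pos [530.3  78.7 219.8] j [ 26.8  -2.7 -36.3   4.1 -24.1 -22.4] open 22.6 F [-3.2 -1.6  4.2]
turn deg [0.31 0.09 0.08] rows 0.04
shift after turn cm [-0.001  0.031  0.184]  before turn cm [-0.001  0.03   0.184] rows 0.04
[-0.4 -5.5  0.7]
```

Axial resistance of 5.5 N appears at the expected depth. I'll press a little more, then release.

Call:
jog_arm(
  series=[
    [0,0,0,0,0.15,0,1.5],
    [0,0,0,0,0,0,1.5],
  ],
)

```text
time_s: 12.35
tool_pos: [530.8, 78.6, 219.8]
ee_rot: [[-0.174, 0.491, -0.854], [0.974, 0.215, -0.075], [0.146, -0.845, -0.515]]
force: [-11.4, -3.2, 12.2]
opening: 22.4
```

Run:
```python
from h import *
plan(M+16*AX,rotdown(190,AX));print((get_state()['ee_rot'].T@get_state()['force']).round(1))
```

```text
t 12.35 pos [530.8  78.6 219.8] j [ 26.8  -2.6 -36.3   4.2 -24.  -22.4] open 22.4 F [-11.4  -3.2  12.2]
turn deg [0.38 0.11 0.07] rows 0.05
shift after turn cm [0.012 0.006 0.236]  before turn cm [0.012 0.005 0.236] rows 0.05
[  0.6 -16.6   3.6]
```

Call:
jog_arm(
  series=[
    [0,0,0,0,-0.2,0,1.5],
    [0,0,0,0,0,0,4],
    [0,0,0,0,0,0,6],
    [0,0,0,0,0,0,8],
    [0,0,0,0,0,0,8],
  ],
)

```text
time_s: 12.85
tool_pos: [530.3, 78.9, 219.5]
ee_rot: [[-0.174, 0.489, -0.855], [0.974, 0.215, -0.075], [0.147, -0.845, -0.514]]
force: [0.3, -0.5, 0.2]
opening: 46.4
```

Call:
jog_arm(
  series=[
    [0,0,0,0,0,0,8.7],
    [0,0,0,0,0,0,8.7],
    [0,0,0,0,0,0,8.7],
  ],
)

```text
time_s: 13.15
tool_pos: [530.0, 78.7, 219.5]
ee_rot: [[-0.174, 0.489, -0.855], [0.974, 0.215, -0.075], [0.147, -0.845, -0.513]]
force: [0.2, 0.3, -0.6]
opening: 70.5
```

Run:
```python
from h import *
plan(M+16*AX,rotdown(190,AX))
c=snap('wrist','w10');snap('side','s10');d=snap('scene','c10')
for f,n in ((c,'w'),(d,'c')):
    for h in (46,0): print(n,h,proj(f,M+h*AX).round(1))
```

```text
t 13.15 pos [530.   78.7 219.5] j [ 26.8  -2.7 -36.3   4.1 -24.1 -22.4] open 70.5 F [ 0.2  0.3 -0.6]
turn deg [0.27 0.08 0.08] rows 0.03
shift after turn cm [-0.002  0.019  0.145]  before turn cm [-0.002  0.018  0.146] rows 0.03
w 46 [280.5 261.1]
w 0 [280.8 231.8]
c 46 [274. 154.]
c 0 [281.2 165.4]
```

View pics/w10.png

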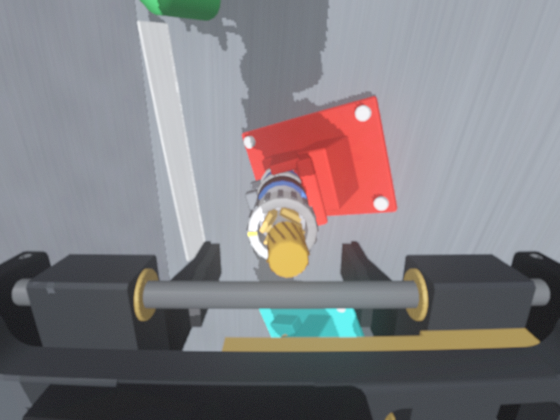

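View pics/c10.png

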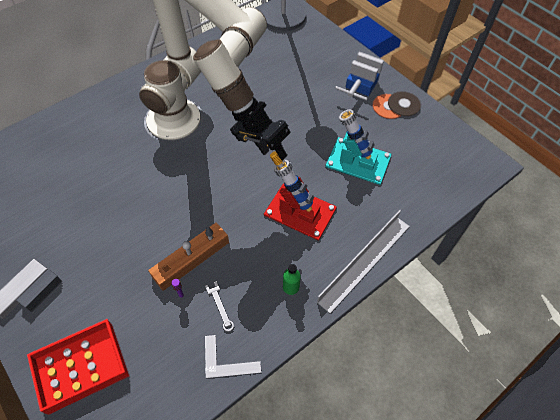

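The burr is released and standing in the collet: mouth ring at about (283,229), burr top at (289,257). It leans slightly downhill within the play. Next I open fully, centre on the nut and descend along the axis.

Call:
jog_arm(
  series=[
    [0.2,0,0,0,-0.3,0.16,8.7],
    [0,0,0,0,0,0,8.7],
    [0,0,0,0,0,0,8.7],
  ],
)

```text
time_s: 13.6
tool_pos: [527.1, 77.9, 221.4]
ee_rot: [[-0.174, 0.486, -0.856], [0.974, 0.215, -0.076], [0.147, -0.847, -0.511]]
force: [-0.4, -0.2, -0.1]
opening: 87.0
```

Run:
```python
from h import *
plan(M-16*AX,rotdown(190,AX))
c=snap('wrist','w11');cv2.imwrite('pics/w11z.png',cv2.resize(c['frame'][180:300,200:360,::-1],None,fx=5,fy=5,interpolation=cv2.INTER_CUBIC))
```

```text
t 13.6 pos [527.1  77.9 221.4] j [ 26.9  -3.  -36.2   3.9 -24.8 -22.2] open 87.0 F [-0.4 -0.2 -0.1]
turn deg [0.08 0.08 0.09] rows 0.02
shift after turn cm [-0.004  3.538 -0.011]  before turn cm [-0.009  3.538 -0.005] rows 0.71
```

View pics/w11z.png

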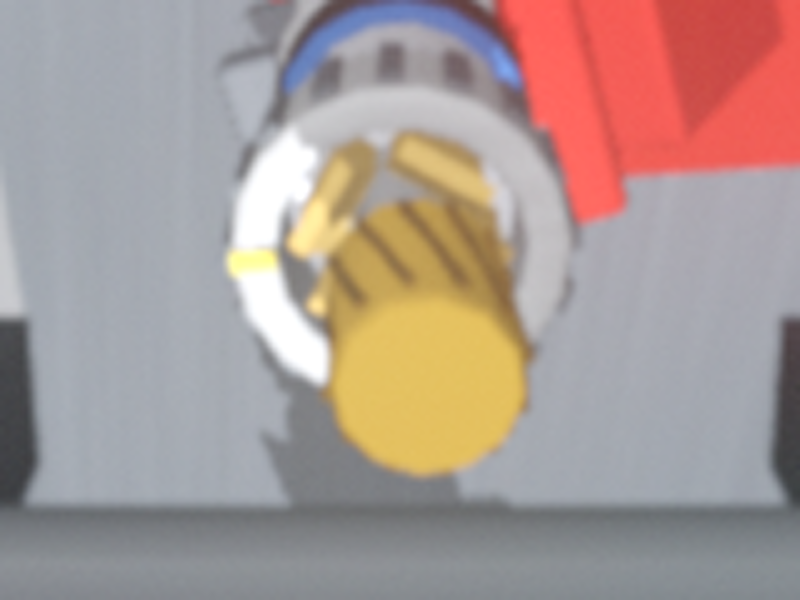

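Call:
jog_arm(
  series=[
    [0,0,0,0,0.8,0,8.7],
    [0,0,0,0,1,0,8.7],
    [0,0,0,0,1,0,8.7],
    [0,0,0,0,0.7,0,8.7],
    [0,0,0,0,0,0,8.7],
  ],
)

```text
time_s: 14.15
tool_pos: [543.9, 85.3, 189.5]
ee_rot: [[-0.173, 0.483, -0.858], [0.974, 0.213, -0.076], [0.146, -0.849, -0.508]]
force: [0.2, -0.2, 0.2]
opening: 87.1
```

Run:
```python
from h import *
plan(M-16*AX,rotdown(190,AX))
c=snap('scene','c12');cv2.imwrite('pics/c12z.png',cv2.resize(c['frame'][90:240,210:350,::-1],None,fx=4,fy=4,interpolation=cv2.INTER_CUBIC))
```

```text
t 14.15 pos [543.9  85.3 189.5] j [ 26.7   1.2 -37.5   4.6 -19.5 -22.8] open 87.1 F [ 0.2 -0.2  0.2]
turn deg [-0.13  0.08  0.02] rows 0.02
shift after turn cm [ 0.031 -0.137 -0.142]  before turn cm [ 0.031 -0.137 -0.141] rows 0.04
```

View pics/c12z.png

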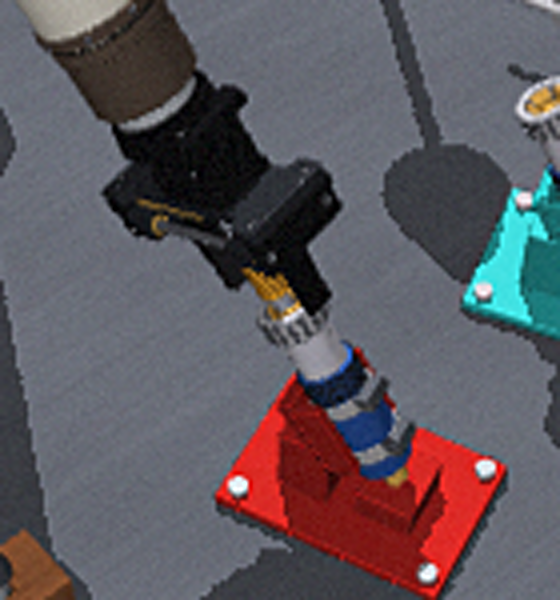

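Call:
jog_arm(
  series=[
    [0,0,0,0,0,-0.1,7],
    [0,0,0,0,0,0,6],
    [0,0,0,0,0,0,4.5],
    [0,0,0,0,0,0,4.5],
    [0,0,0,0,0,0,4.5],
  ],
  force=15,
)

```text
time_s: 14.7
tool_pos: [544.9, 85.5, 192.2]
ee_rot: [[-0.174, 0.486, -0.856], [0.974, 0.215, -0.076], [0.147, -0.847, -0.511]]
force: [-0.1, 1.3, 0.1]
opening: 54.8
```

Call:
jog_arm(
  series=[
    [0,0,0,0,0,0,4.5],
    [0,0,0,0,0,0,4.5],
  ],
)

```text
time_s: 14.9
tool_pos: [544.9, 85.5, 192.1]
ee_rot: [[-0.174, 0.486, -0.857], [0.974, 0.214, -0.076], [0.147, -0.847, -0.51]]
force: [-0.8, 0.6, -0.2]
opening: 46.8
```

Run:
```python
from h import *
plan(M-16*AX,rotdown(190,AX));print((get_state()['ee_rot'].T@get_state()['force']).round(1))
```

```text
t 14.9 pos [544.9  85.5 192.1] j [ 26.7   1.1 -37.3   4.5 -19.7 -22.7] open 46.8 F [-0.8  0.6 -0.2]
turn deg [0.07 0.08 0.08] rows 0.02
shift after turn cm [-0.006  0.025  0.082]  before turn cm [-0.006  0.025  0.082] rows 0.02
[ 0.7 -0.1  0.7]
```

Call:
jog_arm(
  series=[
    [0,0,0,0,0,0,4],
    [0,0,0,0,0,0,4],
    [0,0,0,0,0,0,4],
  ],
  force=45,
)

```text
time_s: 15.2
tool_pos: [544.9, 85.5, 192.0]
ee_rot: [[-0.174, 0.486, -0.857], [0.974, 0.214, -0.076], [0.147, -0.847, -0.51]]
force: [0.2, 0.2, -1.5]
opening: 40.5
```

Run:
```python
from h import *
plan(M-16*AX,rotdown(190,AX));print((get_state()['ee_rot'].T@get_state()['force']).round(1))
c=snap('wrist','w13')
```

```text
t 15.2 pos [544.9  85.5 192. ] j [ 26.7   1.1 -37.3   4.5 -19.7 -22.7] open 40.5 F [ 0.2  0.2 -1.5]
turn deg [0.06 0.09 0.08] rows 0.02
shift after turn cm [-0.006  0.018  0.08 ]  before turn cm [-0.006  0.018  0.08 ] rows 0.02
[-0.1  1.4  0.6]
```

View pics/w13.png

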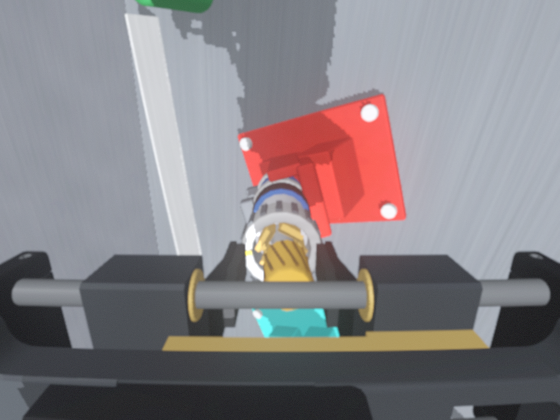

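The opening reads 40.5 mm, less than the nut's 50, so something's off. Taking a closer look.

Run:
```python
from h import *
st=get_state();R=st['ee_rot'];p=st['tool_pos']
a=snap('side','s13');b=snap('scene','c13');w=load('w13')
o=[]
for c,x,y in ((w,220,195),(a,180,110),(b,230,115)):
    f=cv2.resize(c['frame'][y:y+110,x:x+110,::-1],None,fx=5,fy=5,interpolation=cv2.INTER_CUBIC)
    o.append(f); print(proj(c,p),proj(c,p-19*R[:,1]),proj(c,M))
cv2.imwrite('pics/z13.png',cv2.resize(np.hstack(o[1:]),(800,400)));cv2.imwrite('pics/z13w.png',o[0])
```

```text
[278.55875066 240.69181346] [278.35728858 252.97249764] [279.64667169 250.7193454 ]
[231.54187286 175.48618658] [227.82220847 172.33146698] [228.19101432 173.06135891]
[283.78560483 169.25982577] [280.86193333 164.68382442] [281.1914461  165.40874715]
```

View pics/z13.png

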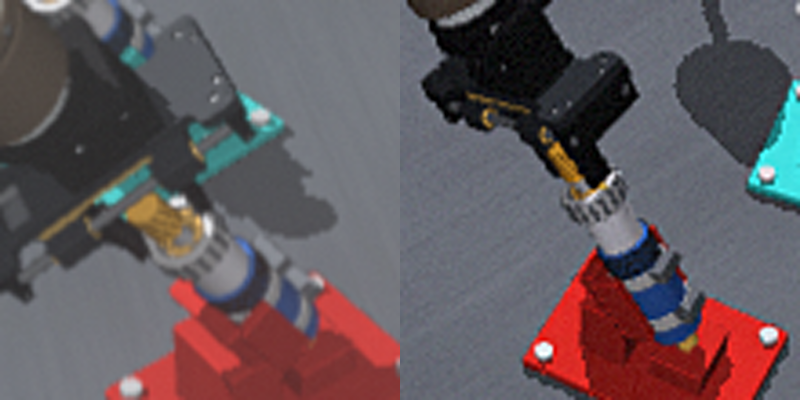

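View pics/z13w.png

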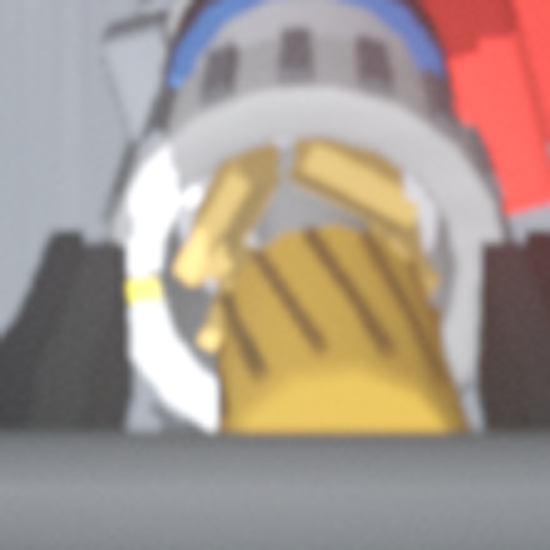

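Run:
```python
from h import *
st=get_state();R=st['ee_rot'];p=st['tool_pos'];print(st['opening'])
a=load('s13');b=load('c13');w=load('w13')
o=[]
for c,x,y in ((w,220,195),(a,180,110),(b,230,115)):
    f=cv2.resize(c['frame'][y:y+110,x:x+110,::-1],None,fx=7,fy=7,interpolation=cv2.INTER_CUBIC)
    for h,col in ((0,(255,0,255)),(-19,(0,255,0)),(16,(255,255,0))):
      for s in (-25,25):
        u=(proj(c,p+h*R[:,1]+s*R[:,2])+.5-[x,y])*7;cv2.circle(f,tuple(int(v) for v in u),4,col,-1)
    o.append(f)
cv2.imwrite('pics/z14b.png',o[2][:600]);cv2.imwrite('pics/z14w.png',o[0][:600])
```

```text
39.88969199279542
```

View pics/z14b.png

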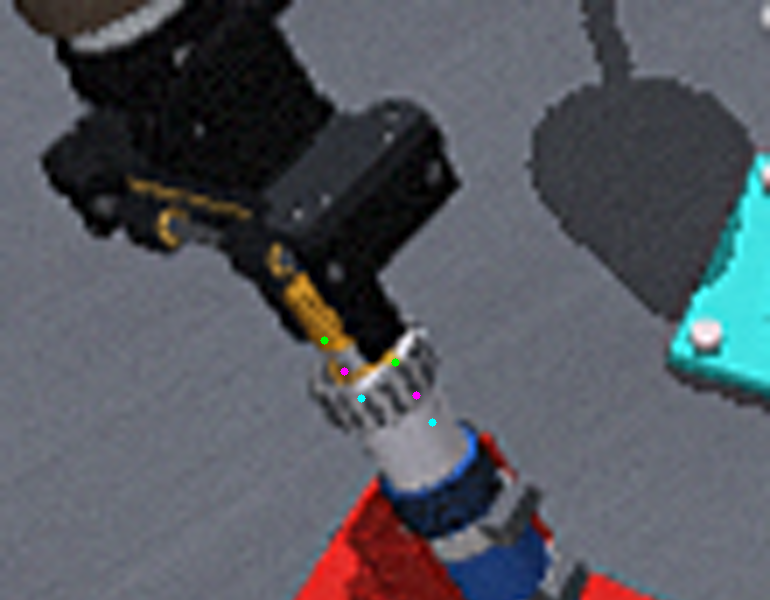

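View pics/z14w.png

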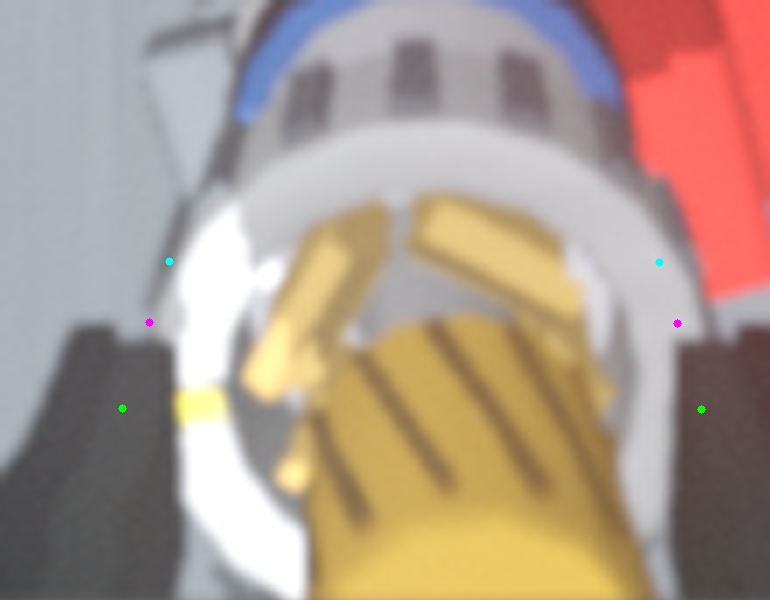

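Run:
```python
from h import *
o=[]
for n in ('w1','w3','w5','w10','w13'):
    f=load(n)['frame'][230:260,140:420,::-1];o.append(cv2.resize(f,None,fx=2.8,fy=3.9,interpolation=cv2.INTER_CUBIC))
cv2.imwrite('pics/tips.png',np.vstack(o))
```

```text
(no output)
```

View pics/tips.png

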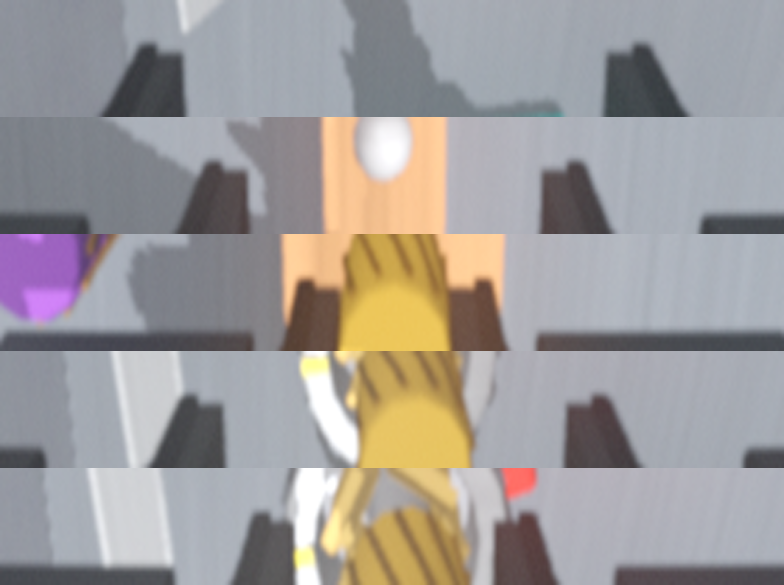

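Call:
jog_arm(
  series=[
    [0,0,0,0,0,0,3.6],
    [0,0,0,0,0,0,3.6],
  ],
  force=10,
)

```text
time_s: 15.55
tool_pos: [544.9, 85.5, 192.0]
ee_rot: [[-0.174, 0.486, -0.857], [0.974, 0.214, -0.076], [0.147, -0.847, -0.51]]
force: [-0.1, 0.1, -0.3]
opening: 36.8
```

Call:
jog_arm(
  series=[
    [0,0,0,0,0.2,0,3.6],
    [0,0,0,0,0,0,3.6],
  ],
)

```text
time_s: 15.75
tool_pos: [545.9, 85.9, 190.0]
ee_rot: [[-0.174, 0.485, -0.857], [0.974, 0.214, -0.076], [0.147, -0.848, -0.51]]
force: [0.4, 0.5, 0.7]
opening: 36.1
```

Call:
jog_arm(
  series=[
    [0,0,0,0,0.2,0,3.6],
    [0,0,0,0,0,0,3.6],
  ],
)

```text
time_s: 15.95
tool_pos: [546.8, 86.3, 188.3]
ee_rot: [[-0.174, 0.485, -0.857], [0.974, 0.214, -0.076], [0.147, -0.848, -0.51]]
force: [0.1, -0.7, -0.2]
opening: 36.3
```

Run:
```python
from h import *
st=get_state();R=st['ee_rot'];p=st['tool_pos'];print(st['opening'],(st['ee_rot'].T@st['force']).round(1))
a=snap('side','s15');b=snap('scene','c15');w=snap('wrist','w15')
o=[]
for c,x,y in ((a,170,100),(b,225,100)):
    f=cv2.resize(c['frame'][y:y+80,x:x+80,::-1],None,fx=5,fy=5,interpolation=cv2.INTER_CUBIC)
    o.append(f)
cv2.imwrite('pics/z15.png',np.hstack(o))
cv2.imwrite('pics/z15w.png',cv2.resize(w['frame'][190:330,190:370,::-1],None,fx=4,fy=4,interpolation=cv2.INTER_CUBIC))
```

```text
36.26358655723178 [-0.8  0.1  0. ]
```

View pics/z15.png

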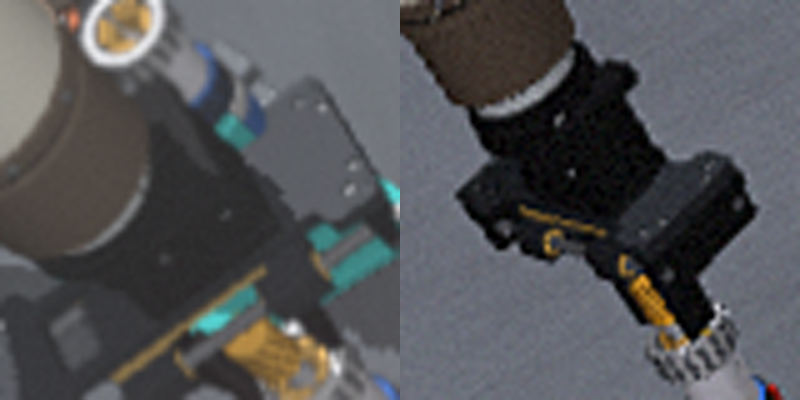

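View pics/z15w.png

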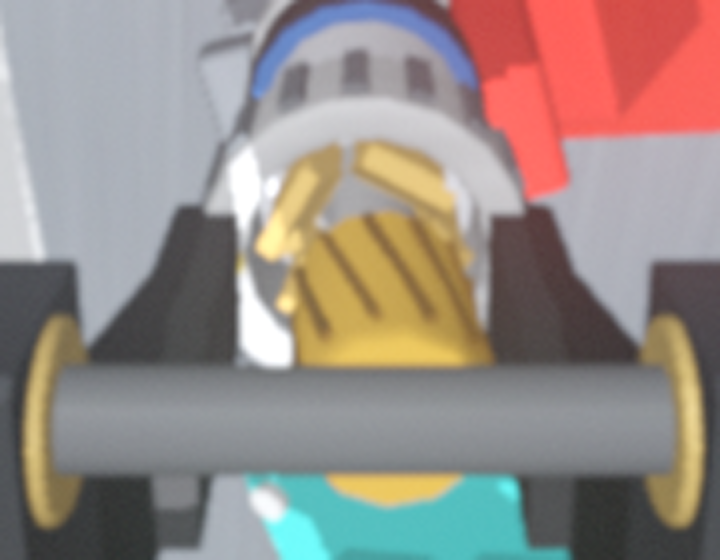

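Run:
```python
from h import *
st=get_state();R=st['ee_rot'];p=st['tool_pos']
a,b,w=load('s15'),load('c15'),load('w15')
def rowplane(uvw,c,uv):
    e,d=ray(w,uvw);n=np.cross(d,R[:,2]);n/=np.linalg.norm(n)
    e2,d2=ray(c,uv);X=e2+d2*(n@(e-e2))/(n@d2);q=R.T@(X-p);return q.round(1)
print('rod side',rowplane((280,294.5),a,(170+225/5-.4,100+334/5-.4)))
print('rod side',rowplane((280,294.5),a,(170+205/5-.4,100+347/5-.4)))
# tip of right finger: wrist pad tip row ~ 190+208/4
for uv in [(225+712/5-480/5*0,0)]: pass
print('tip scene', rowplane((0+280,242.5),b,(225+(700-400)/5-.4,100+335/5-.4)), rowplane((280,242.5),b,(225+(685-400)/5-.4,100+345/5-.4)))
print('burrtop',(R.T@(M+46*AX-p)).round(1))
# burr top from side, on-plane
e,d=ray(a,(170+255/5-.4,100+335/5-.4));
n=R[:,0];X=e+d*(n@(p-e))/(n@d);print('side px on x=0 plane: burr',(R.T@(X-p)).round(1))
for uv in [(190,322),(265,268),(120,378),(230,300)]:
    e,d=ray(a,(170+uv[0]/5-.4,100+uv[1]/5-.4));r=[]
    for xx in (-37,0,37):
        X=e+d*(n@(p+xx*n-e))/(n@d);r.append((R.T@(X-p)).round(0).tolist())
    print(uv,r)
```

```text
rod side [-2.95e+01 -1.10e+02 -1.00e-01]
rod side [ -33.  -115.5    9.1]
tip scene [-21.3 -52.7 -63.4] [-1.1 -5.4  8.6]
burrtop [  0.  -65.9   0.7]
side px on x=0 plane: burr [  0.  -57.4   0.7]
(190, 322) [[-37.0, -141.0, 3.0], [0.0, -93.0, 16.0], [37.0, -46.0, 28.0]]
(265, 268) [[-37.0, -140.0, -36.0], [-0.0, -93.0, -26.0], [37.0, -45.0, -16.0]]
(120, 378) [[-37.0, -138.0, 43.0], [0.0, -91.0, 57.0], [37.0, -43.0, 72.0]]
(230, 300) [[-37.0, -137.0, -16.0], [0.0, -89.0, -4.0], [37.0, -41.0, 7.0]]
```

The geometry is now clear. The real fingertips sit about 20 mm behind the reported TCP and are still above the mouth. The rod and body are at least 90 mm behind the TCP, so there's room to go about 14 mm deeper. Opening up and descending.

Call:
jog_arm(
  series=[
    [0,0,0,0,0,0,8.7],
    [0,0,0,0,0,0,8.7],
    [0,0,0,0,0,0,8.7],
    [0,0,0,0,0,0,8.7],
    [0,0,0,0,0,0,8.7],
  ],
)

```text
time_s: 16.6
tool_pos: [546.9, 86.3, 188.6]
ee_rot: [[-0.174, 0.486, -0.857], [0.974, 0.214, -0.076], [0.147, -0.847, -0.51]]
force: [0.2, 0.0, 0.3]
opening: 68.1
```

Call:
jog_arm(
  series=[
    [0,0,0,0,0,0,8.7],
    [0,0,0,0,0,0,8.7],
    [0,0,0,0,0,0,8.7],
    [0,0,0,0,0.4,0,8.7],
    [0,0,0,0,0,0,8.7],
  ],
)

```text
time_s: 17.1
tool_pos: [548.7, 87.2, 184.6]
ee_rot: [[-0.173, 0.485, -0.857], [0.974, 0.214, -0.076], [0.147, -0.848, -0.51]]
force: [-0.9, 0.3, 1.0]
opening: 86.2
```

Call:
jog_arm(
  series=[
    [0,0,0,0,0.4,0,8.7],
    [0,0,0,0,0.3,0,8.7],
    [0,0,0,0,0.3,0,8.7],
    [0,0,0,0,0,0,8.7],
  ],
)

```text
time_s: 17.5
tool_pos: [553.6, 89.3, 176.1]
ee_rot: [[-0.173, 0.485, -0.857], [0.974, 0.214, -0.076], [0.147, -0.848, -0.509]]
force: [-0.2, 0.4, -0.7]
opening: 87.1
```

Run:
```python
from h import *
plan(M-34*AX,rotdown(190,AX))
w=snap('wrist','w16');snap('side','s16')
cv2.imwrite('pics/z16w.png',cv2.resize(w['frame'][190:330,180:380,::-1],None,fx=4,fy=4,interpolation=cv2.INTER_CUBIC))
```

```text
t 17.5 pos [553.6  89.3 176.1] j [ 26.6   3.3 -37.8   5.  -17.  -23.2] open 87.1 F [-0.2  0.4 -0.7]
turn deg [-0.    0.08  0.06] rows 0.01
shift after turn cm [ 0.006 -0.035  0.04 ]  before turn cm [ 0.006 -0.035  0.04 ] rows 0.01
```

View pics/z16w.png

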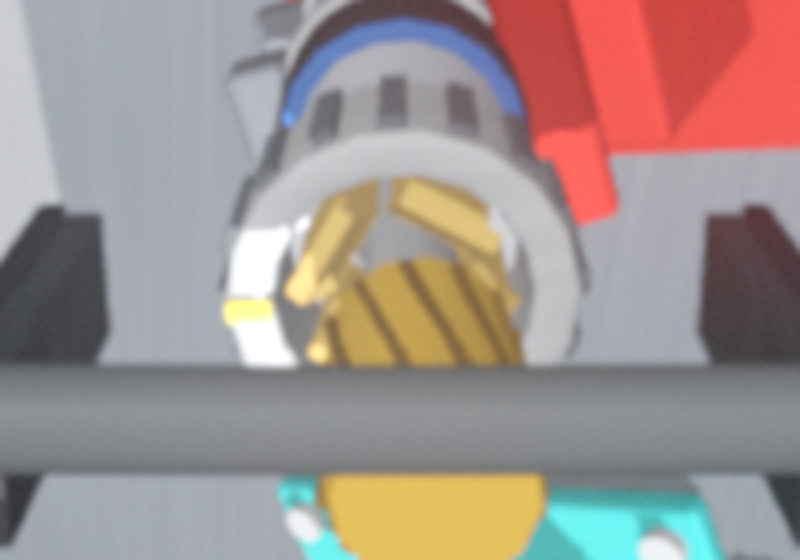

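Centred: the ring is midway between the fingers, at about x = 403 in the zoom. Closing on the nut.

Call:
jog_arm(
  series=[
    [0,0,0,0,0,0,4],
    [0,0,0,0,0,0,4],
    [0,0,0,0,0,0,4],
    [0,0,0,0,0,0,4],
    [0,0,0,0,0,0,4],
  ],
  force=15,
)

```text
time_s: 18.1
tool_pos: [553.7, 89.3, 176.8]
ee_rot: [[-0.174, 0.486, -0.857], [0.974, 0.214, -0.076], [0.147, -0.847, -0.51]]
force: [-0.5, 0.0, -0.7]
opening: 54.7
```

Call:
jog_arm(
  series=[
    [0,0,0,0,0,0,4],
    [0,0,0,0,0,0,4],
    [0,0,0,0,0,0,4],
    [0,0,0,0,0,0,4],
    [0,0,0,0,0,0,4],
  ],
)

```text
time_s: 18.6
tool_pos: [553.5, 89.3, 176.7]
ee_rot: [[-0.174, 0.486, -0.857], [0.974, 0.214, -0.076], [0.147, -0.848, -0.51]]
force: [-2.3, -0.0, 0.7]
opening: 49.0
```

Run:
```python
from h import *
plan(M-34*AX,rotdown(190,AX));print((get_state()['ee_rot'].T@get_state()['force']).round(1))
```

```text
t 18.6 pos [553.5  89.3 176.7] j [ 26.6   3.2 -37.8   5.  -17.  -23.2] open 49.0 F [-2.3 -0.   0.7]
turn deg [0.04 0.09 0.07] rows 0.01
shift after turn cm [-0.005  0.021  0.059]  before turn cm [-0.005  0.021  0.059] rows 0.01
[ 0.5 -1.8  1.6]
```

Call:
jog_arm(
  series=[
    [0,0,0,0,0,0,3.5],
    [0,0,0,0,0,0,3.5],
    [0,5,0,0,0,0,3.5],
    [0,5,0,0,0,0,3.5],
    [0,5,0,0,0,0,3.5],
  ],
  force=45,
)

```text
time_s: 19.1
tool_pos: [553.6, 89.3, 176.7]
ee_rot: [[0.057, 0.486, -0.872], [0.96, 0.214, 0.181], [0.275, -0.847, -0.454]]
force: [-3.0, 0.6, 1.9]
opening: 48.2
```

Run:
```python
from h import *
plan(M-34*AX);s=get_state();print((s['ee_rot'].T@s['force']).round(1),(s['ee_rot'].T@s['torque']).round(2))
w=snap('wrist','w17')
cv2.imwrite('pics/z17w.png',cv2.resize(w['frame'][190:330,180:380,::-1],None,fx=4,fy=4,interpolation=cv2.INTER_CUBIC))
```

```text
t 19.1 pos [553.6  89.3 176.7] j [ 26.6   3.2 -37.8   5.  -17.  -38.3] open 48.2 F [-3.   0.6  1.9]
turn deg [0. 0. 0.] rows 0.0
shift after turn cm [-0.024  0.022  0.071]  before turn cm [-0.024  0.022  0.071] rows 0.02
[ 0.9 -2.9  1.8] [ 1.35 -0.24  0.49]
```

View pics/z17w.png

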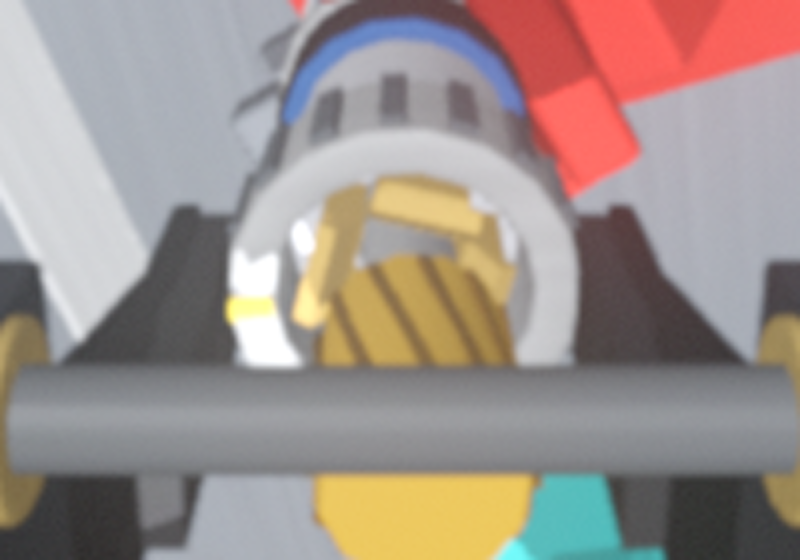

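The yellow mark stayed fixed relative to the fingers while the cradle rotated, so the nut is turning. Continuing.

Call:
jog_arm(
  series=[
    [0,5,0,0,0,0,3.5],
    [0,5,0,0,0,0,3.5],
    [0,5,0,0,0,0,3.5],
    [0,5,0,0,0,0,3.5],
    [0,5,0,0,0,0,3.5],
  ],
)

```text
time_s: 19.65
tool_pos: [553.9, 89.2, 176.9]
ee_rot: [[0.418, 0.486, -0.767], [0.794, 0.214, 0.569], [0.441, -0.847, -0.296]]
force: [-0.3, -1.2, 0.9]
opening: 48.1
```

Run:
```python
from h import *
plan(M-34*AX);s=get_state();print((s['ee_rot'].T@s['force']).round(1),(s['ee_rot'].T@s['torque']).round(2))
w=snap('wrist','w18')
cv2.imwrite('pics/z18w.png',cv2.resize(w['frame'][190:330,180:380,::-1],None,fx=4,fy=4,interpolation=cv2.INTER_CUBIC))
```

```text
t 19.65 pos [553.9  89.2 176.9] j [ 26.5   3.2 -37.8   5.  -17.  -63.2] open 48.1 F [-0.3 -1.2  0.9]
turn deg [0. 0. 0.] rows 0.0
shift after turn cm [-0.06   0.022  0.084]  before turn cm [-0.06   0.022  0.084] rows 0.02
[-0.6 -1.2 -0.7] [ 0.54 -0.3   1.04]
```

View pics/z18w.png

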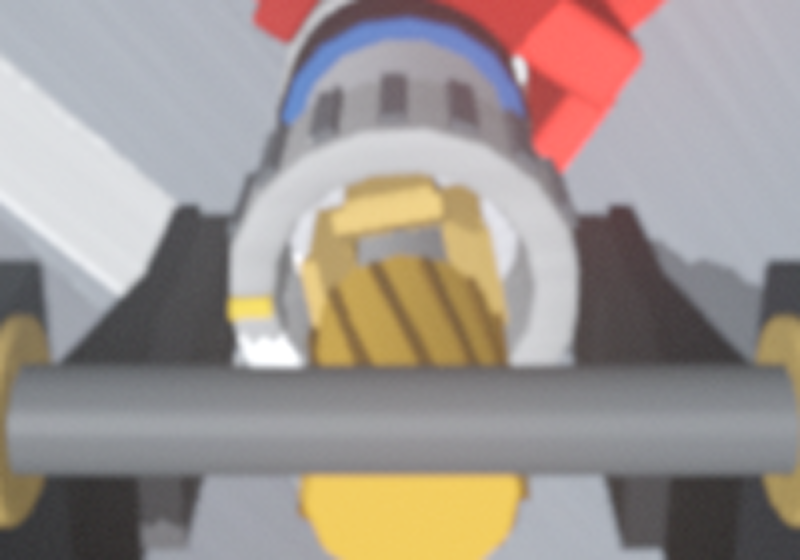

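Call:
jog_arm(
  series=[
    [0,4,0,0,0,0,3.5],
    [0,4,0,0,0,0,3.5],
    [0,4,0,0,0,0,3.5],
    [0,0,0,0,0,0,3.5],
  ],
  force=50,
)

```text
time_s: 20.1
tool_pos: [554.0, 89.1, 176.9]
ee_rot: [[0.567, 0.486, -0.665], [0.66, 0.214, 0.72], [0.492, -0.847, -0.2]]
force: [-0.4, -1.8, 0.2]
opening: 47.9
```

Run:
```python
from h import *
plan(M-34*AX);s=get_state();print((s['ee_rot'].T@s['force']).round(1),(s['ee_rot'].T@s['torque']).round(2))
```

```text
t 20.1 pos [554.   89.1 176.9] j [ 26.5   3.2 -37.8   5.  -17.  -75.1] open 47.9 F [-0.4 -1.8  0.2]
turn deg [0. 0. 0.] rows 0.0
shift after turn cm [-0.079  0.021  0.082]  before turn cm [-0.079  0.021  0.082] rows 0.02
[-1.3 -0.7 -1. ] [-0.15  0.12  1.19]
```

Call:
jog_arm(
  series=[
    [0,3,0,0,0,0,3.5],
    [0,3,0,0,0,0,3.5],
    [0,0,0,0,0,0,3.5],
  ],
)

```text
time_s: 20.4
tool_pos: [554.0, 89.1, 176.9]
ee_rot: [[0.633, 0.486, -0.603], [0.582, 0.214, 0.784], [0.51, -0.847, -0.148]]
force: [1.0, -2.5, -0.2]
opening: 48.0
```

Run:
```python
from h import *
plan(M-34*AX);s=get_state();print((s['ee_rot'].T@s['force']).round(1),(s['ee_rot'].T@s['torque']).round(2))
w=snap('wrist','w19')
cv2.imwrite('pics/z19w.png',cv2.resize(w['frame'][190:330,180:380,::-1],None,fx=4,fy=4,interpolation=cv2.INTER_CUBIC))
```

```text
t 20.4 pos [554.   89.1 176.9] j [ 26.5   3.2 -37.8   5.  -17.  -81. ] open 48.0 F [ 1.  -2.5 -0.2]
turn deg [0. 0. 0.] rows 0.0
shift after turn cm [-0.09   0.023  0.078]  before turn cm [-0.09   0.023  0.078] rows 0.02
[-1.   0.1 -2.6] [-0.74 -0.1   1.2 ]
```

View pics/z19w.png

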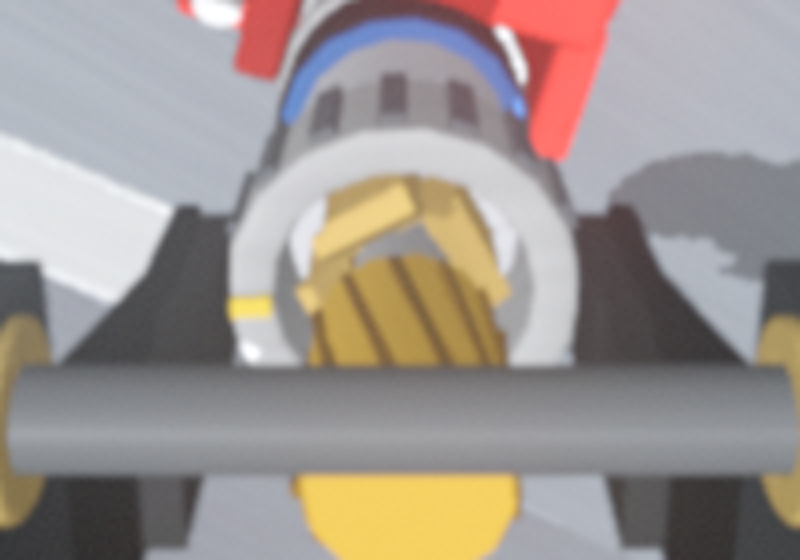

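Call:
jog_arm(
  series=[
    [0,3,0,0,0,0,3.5],
    [0,2,0,0,0,0,3.5],
    [0,0,0,0,0,0,3.5],
  ],
)

```text
time_s: 20.75
tool_pos: [554.6, 89.5, 177.4]
ee_rot: [[0.679, 0.487, -0.549], [0.517, 0.214, 0.829], [0.521, -0.847, -0.106]]
force: [3.0, -3.2, -0.4]
opening: 47.8
```

Run:
```python
from h import *
plan();s=get_state();print((s['ee_rot'].T@s['force']).round(1),(s['ee_rot'].T@s['torque']).round(2),s['tau'][5])
```

```text
t 20.75 pos [554.6  89.5 177.4] j [ 26.6   3.2 -37.8   5.2 -17.  -85.8] open 47.8 F [ 3.  -3.2 -0.4]
turn deg [0. 0. 0.] rows 0.0
[ 0.2  1.1 -4.3] [-1.36 -1.66  0.94] -1.7195525765419006
```

Call:
jog_arm(
  series=[
    [0,3,0,0,0,0,3.5],
    [0,2,0,0,0,0,3.5],
    [0,0,0,0,0,0,3.5],
  ],
)

```text
time_s: 21.05
tool_pos: [556.2, 90.4, 178.7]
ee_rot: [[0.723, 0.49, -0.487], [0.44, 0.216, 0.871], [0.532, -0.844, -0.06]]
force: [7.7, -3.1, -1.1]
opening: 48.3
```

Run:
```python
from h import *
plan();s=get_state();print((s['ee_rot'].T@s['force']).round(1),(s['ee_rot'].T@s['torque']).round(2),s['tau'][5])
w=snap('wrist','w20')
cv2.imwrite('pics/z20w.png',cv2.resize(w['frame'][190:330,180:380,::-1],None,fx=4,fy=4,interpolation=cv2.INTER_CUBIC))
```

```text
t 21.05 pos [556.2  90.4 178.7] j [ 26.6   3.2 -37.7   5.2 -16.8 -90.9] open 48.3 F [ 7.7 -3.1 -1.1]
turn deg [0. 0. 0.] rows 0.0
[ 3.6  4.1 -6.4] [-1.59 -1.52 -0.01] -1.588415801525116
```

View pics/z20w.png

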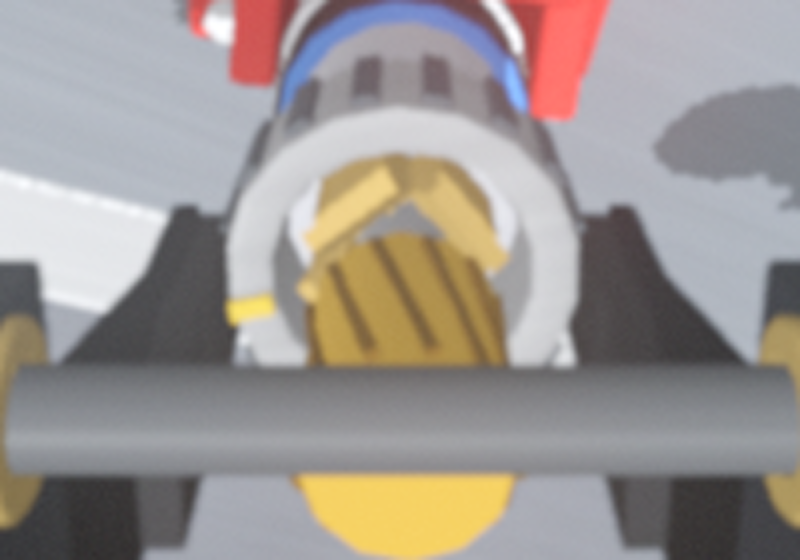

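The torque jumped to about 1.6 N·m and the mark began to slip in the grip, so the nut is on its stop. Opening and retreating along the axis.

Call:
jog_arm(
  series=[
    [0,0,0,0,0,0,8.7],
    [0,0,0,0,0,0,8.7],
    [0,0,0,0,0,0,8.7],
    [0,0,0,0,0,0,8.7],
    [0,0,0,0,0,0,8.7],
  ],
)

```text
time_s: 21.6
tool_pos: [553.4, 89.4, 176.5]
ee_rot: [[0.729, 0.485, -0.482], [0.435, 0.214, 0.875], [0.528, -0.848, -0.055]]
force: [0.1, 0.1, 0.2]
opening: 80.4
```

Call:
jog_arm(
  series=[
    [0,0,0,0,0,0,8.7],
    [0,0,0,0,0,0,8.7],
    [0,0,0,0,0,0,8.7],
    [0,0,0,0,0,0,8.7],
    [0,0,0,0,0,0,8.7],
  ],
)

```text
time_s: 22.1
tool_pos: [553.7, 89.3, 176.8]
ee_rot: [[0.729, 0.486, -0.482], [0.435, 0.214, 0.874], [0.528, -0.847, -0.055]]
force: [0.3, -0.6, 0.4]
opening: 86.9
```

Run:
```python
from h import *
plan(M-34*AX,rotdown(190,AX));plan(M+120*AX)
w=snap('wrist','w21')
cv2.imwrite('pics/z21w.png',cv2.resize(w['frame'][190:330,180:380,::-1],None,fx=4,fy=4,interpolation=cv2.INTER_CUBIC))
```

```text
t 22.1 pos [553.7  89.3 176.8] j [ 26.6   3.2 -37.8   5.  -17.  -91.2] open 86.9 F [ 0.3 -0.6  0.4]
turn deg [ 1.000e-02 -6.792e+01  1.000e-01] rows 7.99
shift after turn cm [-0.007  0.02   0.083]  before turn cm [-0.079  0.02   0.024] rows 0.02
t 22.1 pos [553.7  89.3 176.8] j [ 26.6   3.2 -37.8   5.  -17.  -91.2] open 86.9 F [ 0.3 -0.6  0.4]
turn deg [0. 0. 0.] rows 0.0
shift after turn cm [ -0.057 -15.38    0.037]  before turn cm [ -0.057 -15.38    0.037] rows 3.08
```

View pics/z21w.png

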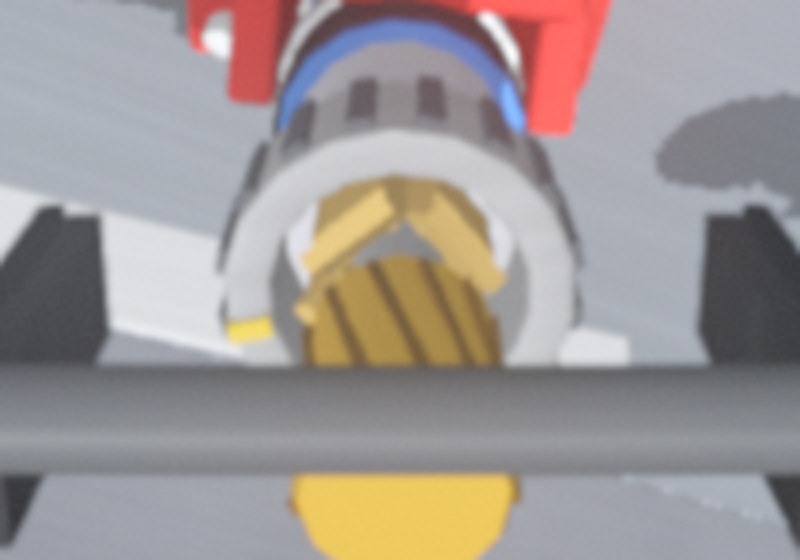

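Call:
jog_arm(
  series=[
    [0,0,0,0,-2,0,8.7],
    [0,0,0,0,-3,0,8.7],
    [0,0,0,0,-4,0,8.7],
    [0,0,0,0,-4,0,8.7],
    [0,0,0,0,-3,0,8.7],
  ],
)

```text
time_s: 22.65
tool_pos: [475.3, 54.7, 315.0]
ee_rot: [[0.728, 0.488, -0.482], [0.435, 0.215, 0.874], [0.531, -0.846, -0.055]]
force: [0.5, -0.1, 1.1]
opening: 86.7
```

Call:
jog_arm(
  series=[
    [0,-8.5,0,0,0,0,8.7],
    [0,-8.5,0,0,0,0,8.7],
    [0,-8.5,0,0,0,0,8.7],
    [0,-8.5,0,0,0,0,8.7],
    [0,-8.5,0,0,0,0,8.7],
  ],
)

```text
time_s: 23.15
tool_pos: [475.8, 55.0, 312.3]
ee_rot: [[0.207, 0.486, -0.849], [0.914, 0.214, 0.345], [0.35, -0.847, -0.4]]
force: [-0.3, -0.4, 0.3]
opening: 87.4
```

Call:
jog_arm(
  series=[
    [0,-8.5,0,0,0,0,8.7],
    [0,-8.5,0,0,0,0,8.7],
    [0,-8.4,0,0,0,0,8.7],
    [0,0,0,0,0,0,8.7],
  ],
)

```text
time_s: 23.55
tool_pos: [475.8, 55.0, 312.3]
ee_rot: [[-0.172, 0.486, -0.857], [0.974, 0.214, -0.074], [0.148, -0.847, -0.51]]
force: [0.1, 0.1, -0.4]
opening: 87.0
```

Run:
```python
from h import *
plan(M+120*AX,rotdown(190,AX))
o=[]
for n,x,y in (('wrist',240,155),('side',190,120),('scene',235,130)):
    c=snap(n,n[:2]+'22');f=cv2.resize(c['frame'][y:y+80,x:x+80,::-1],None,fx=5,fy=5,interpolation=cv2.INTER_CUBIC)
    for h in (0,46):
        u=(proj(c,M+h*AX)+.5-[x,y])*5;cv2.circle(f,tuple(int(v) for v in u),3,(255,0,255),-1)
    o.append(f)
cv2.imwrite('pics/z22a.png',np.hstack(o[:2]));cv2.imwrite('pics/z22b.png',o[2])
```

```text
t 23.55 pos [475.8  55.  312.3] j [ 27.5 -13.8 -30.8   3.  -41.  -21.5] open 87.0 F [ 0.1  0.1 -0.4]
turn deg [ 0.06 -0.03  0.08] rows 0.01
shift after turn cm [0.016 0.624 0.056]  before turn cm [0.015 0.624 0.056] rows 0.13
```

View pics/z22a.png

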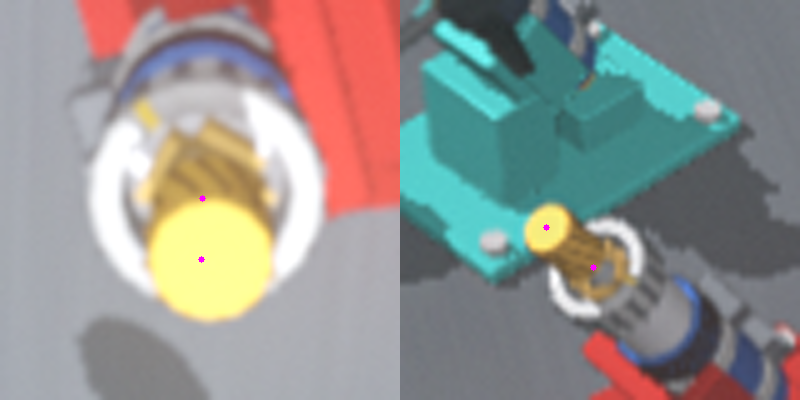

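View pics/z22b.png

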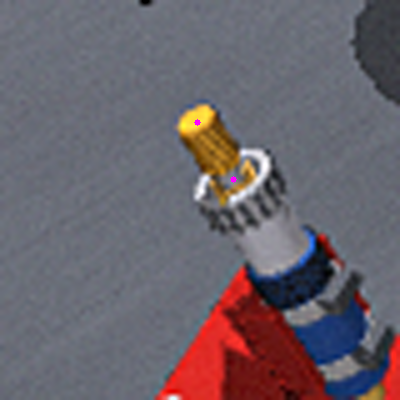

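View pics/sc22.png

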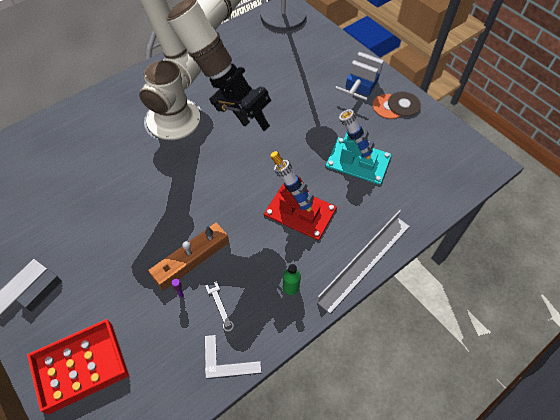

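Run:
```python
from h import *
import glob
R=rotdown(190,AX)
def ang(f,uv,cen):
    c=load(f);r=[]
    for q in (uv,cen):
        e,d=ray(c,q);r.append(R.T@(e+d*(AX@(M-e))/(AX@d)-M))
    v=r[0]-r[1];print(f,v.round(1),np.degrees(np.arctan2(v[0],v[2])).round(1))
# w1 mark: rz left panel (90,210)/5.714 ; centre (207.3,199)
ang('w1',(253+90/5.714-.4,155+210/5.714-.4),(288.9,189.4))
ang('w11',(200+253/5-.4,180+262/5-.4),(200+403/5-.4,180+232/5-.4))
c=load('wr22') if glob.glob('pics/wr22.npy') else load('we22')
ang('wr22',(240+147/5-.4,155+112/5-.4),(240+207/5-.4,155+198/5-.4))
cv2.imwrite('pics/z23.png',cv2.resize(c['frame'][160:225,250:315,::-1],None,fx=9,fy=9,interpolation=cv2.INTER_CUBIC))
```

```text
w1 [  2.1   0.  -22. ] 174.6
w11 [  4.7  -0.  -21.8] 167.8
wr22 [-18.5  -0.  -12.5] -124.1
```

View pics/z23.png

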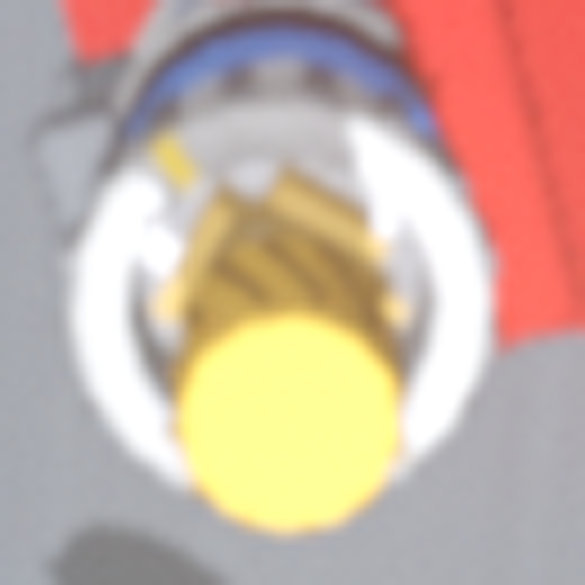

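Run:
```python
from h import *
print(get_state()['force'],job_done())
```

```text
the job is handed in; nothing more can be done
[ 0.41846831  0.08352043 -0.04594648] None
```

I put the gold burr in the red cradle's collet, let go with the nut still loose, then turned the nut clockwise to its stop. I handed the job in at about 23.6 s; `job_done` gives no verdict.

**Insertion:** The shank met the floor at the depth I expected. I pressed to about 16 N along the axis, then released, and the burr stood in the collet.

**Nut:** My first grip missed it: the real fingertips sit about 20 mm short of the reported TCP, so the fingers closed above the nut. I opened, went about 14 mm deeper and gripped again. The nut turned at 0.1–0.3 N·m until the torque jumped to about 1.6 N·m and the fingers began to slip.

**Last checks:**
- **Nut angle:** Its yellow mark had moved about 61° (1.07 rad) from the starting picture. The starting angle was not known (0 to 0.25 rad). The picture alone therefore shows only slightly more than the 1.05 rad needed; the torque jump is what says it reached the stop.
- **Burr:** Its top was within 1–2 mm of the seated position in all three camera views, and it was in line with the collet.
- **Other objects:** The other two burrs, oil bottle and spanner look unmoved in the last picture; I did not measure them.
- **Robot:** It stood clear of everything, with near-zero tool force.

I could not measure the jaws' force on the shank directly. The gripper's opening readings also disagreed with the known sizes: 22.5 mm on the 24 mm head and 48–49 mm on the 50 mm nut.

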